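# Load the foil dispenser tube

## Robot

A 6-joint arm with a two-finger parallel gripper is mounted at the origin on a cart in front of the work surface, level with it; the furniture and walls round the work are solid. World frame = base frame: x ahead of the robot, y to its left, z up, the work surface at z = 0. Lengths are in m, angles in rad, forces in N, time in s.
With the tool pointing down it reaches from about 0.275 to 0.975 m from the base axis. Payload 8.4 kg.
Tool frame: the origin (TCP) lies midway between the tips of the shut fingers; the grasp point (between the pads) lies 19 mm behind it; z points along the fingers, y is the direction in which the jaws open and shut (so a half turn about z gives the same grasp; the last joint's range is limited). The gripper opens to 92 mm and grips with 3 to 60 N. Pads are 20 mm wide; open, the fingers measure 128 mm over their backs; the gripper's body (75 mm by 189 mm) begins 69 mm behind the grasp point.
Start: joints at [-1.265, 0.353, 1.633, -0, 1.155, -0.002], TCP at [0.189, -0.596, 0.215] pointing down, gripper open.
Joint ranges: [-2.63, 2.63], [-0.92, 2.1], [0.06, 2.66], [-1.3, 4.44], [0, 2.69], [-3.02, 3.02]. Speed limits (rad/s): [2.22, 2.22, 2.79, 3.14, 3.14, 3.14].

## Interface

Orientations are given as a unit quaternion [x, y, z, w].
In Python, from rig import env gives the robot as it stands.
- The arm moves only by the tool move_arm, never from a script. Its argument "plan" is a list of rows, each a list of 6 numbers: the shift along the tool's x, y, z in mm, then the turn, a rotation vector about the tool's x, y, z in rad. In form: [[tx, ty, tz, wx, wy, wz], ...]. A call has 1 to 5 rows; each row shifts and turns the pose as measured when the row begins, along the tool's axes as they then stand; what a row does not reach is not made up. A row lasts 1/10 s, in which the tool goes at most 50 mm and 8.59 degrees, less where a joint would pass 70% of its speed; a pose out of reach is approached as far as the arm can. A call with a gripper value outside its range is refused whole. "hand" is the closure in counts, from 0 (fully open) to 255 (shut), set as the call begins (left out, the last holds). The fingers move at their own pace and stop on an object; "force" is the grip in N (left out, the last holds). Time passes only in rows, so rows that do not move let the fingers close. It gives the time, the measured TCP pose, the force and the opening at its end, in the units of the state.
- env.get_obs(): the state, without advancing time (a new reading comes with each control period).
- env.snapshot(name): name is "scene" or "side" or "wrist"; returns the picture (480x640x3 uint8, red, green, blue); there is no depth.
- env.get_calibration(name): a dict with "fx", "fy", "cx", "cy" (pixels), "R" (3x3) and "t" (3): a world point X has camera coordinates R X + t; the wrist camera has in their place "mount" (4x4, takes a point from camera to tool coordinates, whose origin is the TCP and whose axes are the flange's). Camera axes: x right, y down, z forward; pixel columns grow to the right and rows downward; lengths in m; the calibration is good to about 2 mm. A picture is of the moment at which its call begins: read the wrist's pose just before it. get_calibration takes no time and is no camera call.
- env.close_job(): hands the job in, once; it reports no verdict.
The state is a dict: "time": time; "joint_pos": joint angles; "joint_vel": joint speeds; "effort": joint torques, N m; "tcp_pos": TCP position; "tcp_rot": TCP orientation; "force": force on the tool from outside, world axes, zero at the start; "ft_torque": the same for the moment, N m; "gripper_width": opening from 0.0 (shut) to 1.0 (fully open).
Only numpy, scipy, OpenCV 4.12 (cv2) and the standard library are available. Lean on these libraries where they do the work, as an engineer would, in place of code of your own. Each camera call takes 0.05 s, during which the arm holds its last target.

## Task

Load the three rolls of foil tape into the blue dispenser tube so that they lie flat on one another in one column: the copper roll at the bottom, the black one in the middle and the silver one on top. Do not knock the two clear pots behind over or out of their places.

Things in the scene. Friction and masses are not known exactly. Their poses are not given: they have to be found in the camera images.
- copper_center (a point): ring-shaped roll of copper-coloured (orange-brown) foil tape with a brown cardboard core, 62 mm across, 16 mm thick, bore 30 mm, about 120 g, lying flat on the bench at first; this point is its centre, half-way up (8 mm over its underside), z along its bore
- black_center (a point): ring-shaped roll of black foil tape with a brown cardboard core, 62 mm across, 16 mm thick, bore 30 mm, about 120 g, lying flat on the bench at first; this point is its centre, half-way up (8 mm over its underside), z along its bore
- silver_center (a point): ring-shaped roll of silver-grey foil tape with a brown cardboard core, 62 mm across, 16 mm thick, bore 30 mm, about 120 g, lying flat on the bench at first; this point is its centre, half-way up (8 mm over its underside), z along its bore
- foil_tube: fixed upright blue tube on a round black base 112 mm across and 10 mm thick, whose top is the tube's floor. Inner diameter 66 mm, wall 3 mm. On its +y and -y sides the wall is open from base to top (slots 36 mm wide): fingers holding a roll across its rim along this y axis can go down in them. Its x sides are wall. Origin on the tube's axis at bench height, z up
- tube_mouth (a point): centre of the tube's open mouth, on its axis, 64 mm above the bench; below it the last 6 mm of wall flare from 66 to 74 mm inside. Three rolls fill the tube from 10 to 58 mm above the bench. Axes as the tube's
- cup_nails: clear plastic pot holding nails, about 107 mm across the rim and 98 mm high, standing open at the top behind the work; origin at the centre of its underside, z up
- cup_glass: clear plastic pot holding bits of glass, about 101 mm across the rim and 90 mm high, standing open at the top behind the work; origin at the centre of its underside, z up
Things that resemble listed ones, but are neither listed nor needed, are in the scene too. Leave any green or red look-alike of the part that bears silver_center alone.

How it is judged:
At the end, for the whole second after the job is handed in: All three rolls lie flat (within 0.1 rad) and at rest inside the tube, within 6 mm of its axis, the copper roll's centre 18 mm above the bench, the black one's 34 mm and the silver one's 50 mm (each within 4 mm): copper on the tube's floor, black on copper, silver on black (horizontal distance between each of copper_center, black_center, silver_center and foil_tube below 0.006 m and z of copper_center in the frame of foil_tube between 0.014 and 0.022 m and angle between the z axis of each of copper_center, black_center, silver_center and the z axis of foil_tube, either way round below 0.1 rad and linear speed of each of roll_copper, roll_black, roll_silver below 0.02 m/s and z of black_center in the frame of foil_tube between 0.03 and 0.038 m and z of silver_center in the frame of foil_tube between 0.046 and 0.054 m); the robot touches nothing.
It fails at once if the pot of nails is shifted by more than 30 mm or tipped by more than 0.3 rad (distance of cup_nails from where it was at the start of the episode above 0.03 m or angle between cup_nails's own z axis and vertical above 0.3 rad).
It fails at once if the pot of glass bits is shifted by more than 30 mm or tipped by more than 0.3 rad (distance of cup_glass from where it was at the start of the episode above 0.03 m or angle between cup_glass's own z axis and vertical above 0.3 rad).
It also fails if it takes over 61 s, if anything falls off the work surface, if the arm or the gripper's body presses on something with over 40 N, if the wrist force passes 120 N, or if a joint passes its speed limit or range.

## Working session

There is one attempt and no reset: what is moved stays moved. The work goes in short steps, Python scripts to look and compute and a tool call to move; the robot and the scene stay as the last step left them, time stands still between calls to the robot, and variables do not carry over. Pictures are saved under pics/ and viewed, and the job is handed in when it is done.

Besides the shell and the picture viewer there is one more tool, called after ">>>" by a JSON object that holds its "method" and its "body", one argument or row to a line. move_arm: Moves the arm, as the interface text tells. Its arguments: {"type":"object","properties":{"plan":{"type":"array","items":{"type":"array","items":{"type":"number"}}},"hand":{"type":"number"},"force":{"type":"number"}},"required":["plan"]}

```bash
ls; mkdir -p pics; python3 - <<'E'
from rig import env
import cv2
o=env.get_obs();print(o)
for n in ("scene","side","wrist"):
    cv2.imwrite(f"pics/{n}0.png",env.snapshot(n)[:,:,::-1]); print(n,env.get_calibration(n))
E
```

```text
pics
{'time': 0.0, 'joint_pos': array([-1.26540636e+00,  3.53632253e-01,  1.63413064e+00, -8.66289158e-06,
        1.15518398e+00, -2.39067023e-03]), 'joint_vel': array([-1.43592309e-03, -1.63545104e-04,  1.14125877e-03,  4.82709435e-04,
       -6.53552186e-06,  1.35233184e-04]), 'effort': array([ 5.52645233e-04, -5.93836498e+01, -3.34213901e+01,  6.96406793e-02,
        2.34883995e-02, -1.20659897e-04]), 'tcp_pos': array([ 0.18919565, -0.59516172,  0.21387511]), 'tcp_rot': array([ 9.88181740e-01,  1.53285323e-01, -1.06105721e-04, -6.68753857e-04]), 'force': array([-0.08811913, -0.02041784, -0.39072634]), 'ft_torque': array([ 0.01669973,  0.06513903, -0.05335905]), 'gripper_width': 1.0066279676608096}
scene {'fx': 581.1323586894459, 'fy': 581.1323586894459, 'cx': 315.88421028874995, 'cy': 236.61303679009262, 'R': array([[-0.72511775, -0.68837097,  0.01869911],
       [-0.47295615,  0.47809958, -0.74009005],
       [ 0.50051647, -0.54549628, -0.67224777]]), 't': array([0.52675377, 0.284864  , 0.77555177])}
side {'fx': 614.7842624670322, 'fy': 614.7842624670322, 'cx': 315.8158019449996, 'cy': 227.95861724994444, 'R': array([[-0.9665667 , -0.25630457, -0.00753572],
       [-0.14793652,  0.5814154 , -0.80004432],
       [ 0.2094364 , -0.77218139, -0.59989357]]), 't': array([0.60378402, 0.07006466, 1.22093245])}
wrist {'fx': 335.2177619324556, 'fy': 335.2177619324556, 'cx': 318.8439552796392, 'cy': 241.6835288314109, 'mount': array([[-2.93370723e-04, -9.71136676e-01, -2.38523523e-01,
         6.71128917e-02],
       [ 9.99999547e-01, -6.89313459e-05, -9.49293509e-04,
        -9.86418099e-04],
       [ 9.05451995e-04, -2.38523693e-01,  9.71136256e-01,
        -1.70587818e-01],
       [ 0.00000000e+00,  0.00000000e+00,  0.00000000e+00,
         1.00000000e+00]])}
```

View pics/scene0.png

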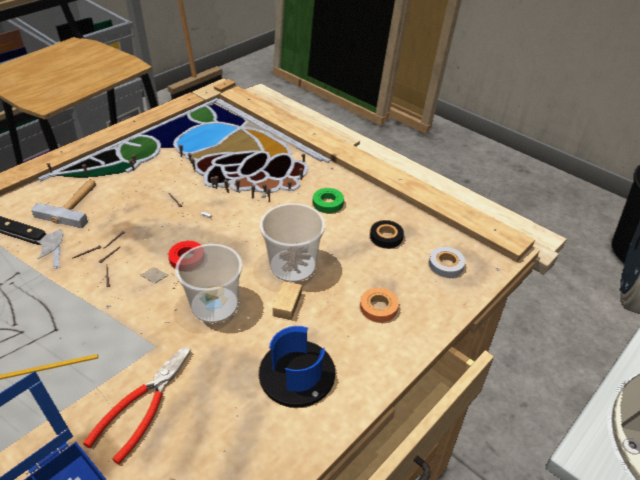

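View pics/side0.png

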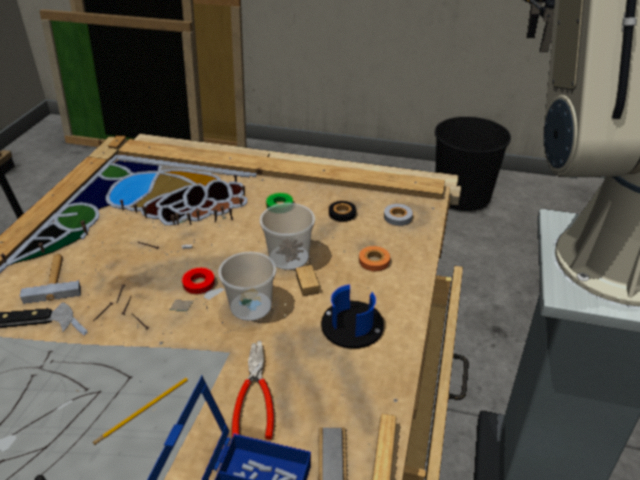

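View pics/wrist0.png

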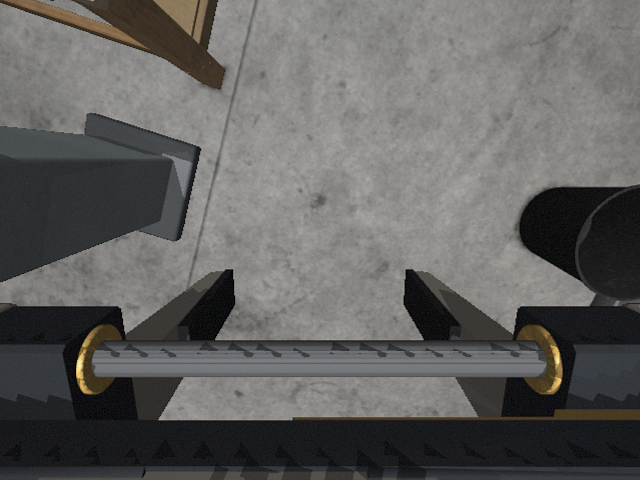

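The copper roll is at (380,304) in the scene picture, black at (387,233) and silver at (447,262). The look-alikes are green at (328,200) and red at (186,256). The tube is at (297,372), and the pots are at (292,242) and (210,283). Next I'll check close crops.

```bash
python3 - <<'E'
import cv2,numpy as np
a=cv2.imread("pics/scene0.png");b=cv2.imread("pics/side0.png")
c1=cv2.resize(a[210:410,250:480],None,fx=3.4,fy=3,interpolation=cv2.INTER_CUBIC)
c1=cv2.resize(a[210:410,250:480],(782,600)[:2] if 0 else (690,600),interpolation=cv2.INTER_CUBIC)
c2=cv2.resize(b[195:355,300:430],(520,600) if 0 else (487,600),interpolation=cv2.INTER_CUBIC)
cv2.imwrite("pics/c1.png",c1);cv2.imwrite("pics/c2.png",c2)
E
```

```text
(no output)
```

View pics/c1.png

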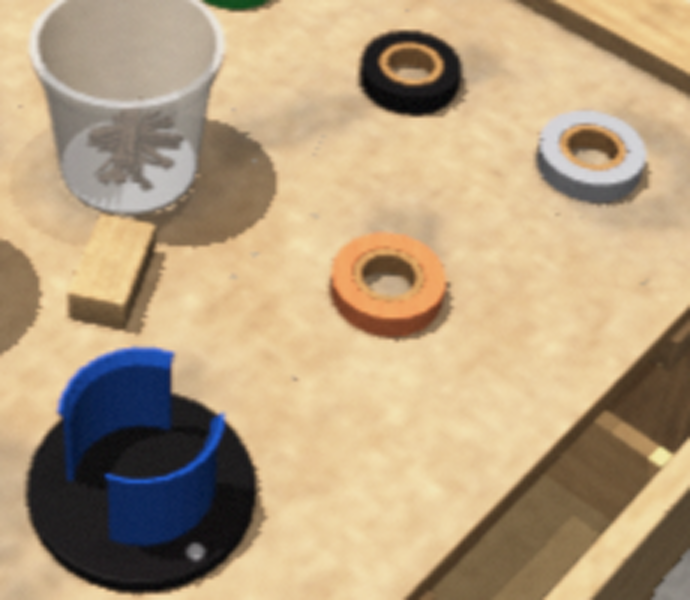

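View pics/c2.png

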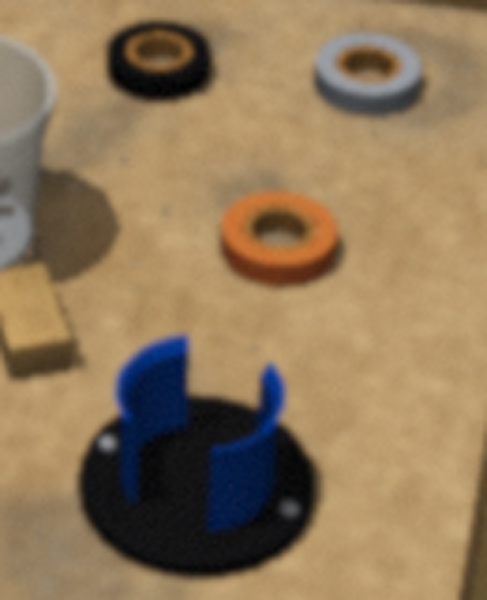

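```bash
cat > h.py <<'E'
import numpy as np,cv2
from rig import env
C={n:env.get_calibration(n) for n in("scene","side")}
def proj(n,X):
    c=C[n];p=np.atleast_2d(X)@c['R'].T+c['t'];return np.c_[c['fx']*p[:,0]/p[:,2]+c['cx'],c['fy']*p[:,1]/p[:,2]+c['cy']]
def ray(n,u,v,z):
    c=C[n];d=c['R'].T@np.array([(u-c['cx'])/c['fx'],(v-c['cy'])/c['fy'],1]);o=-c['R'].T@c['t'];return (o+d*(z-o[2])/d[2])[:2]
def circ(x,y,z,r,a=np.linspace(0,2*np.pi,73)):
    a=np.asarray(a);return np.c_[x+r*np.cos(a),y+r*np.sin(a),np.full(a.size,z)]
E
python3 - <<'E'
from h import *
S={'black':(411,64),'silver':(592,147),'copper':(388,276)};D={'black':(158,50),'silver':(367,64),'copper':(279,227)}
for k in S:
    print(k,ray('scene',250+S[k][0]/3,210+S[k][1]/3,.016),ray('side',300+D[k][0]/3.746,195+D[k][1]/3.75,.016))
print('base',ray('scene',250+142/3,210+485/3,.01),ray('side',300+198/3.746,195+480/3.75,.01))
p=lambda u,v,z=.064:ray('side',300+u/3.746,195+v/3.75,z)
q=lambda u,v,z=.064:ray('scene',250+u/3,210+v/3,z)
for t in((185,340),(268,368),(210,447)):print('side',p(*t))
for t in((172,353),(222,417),(107,478),(62,412)):print('scene',q(*t))
print('screws',p(108,443,.01),p(290,508,.01),q(195,551,.01))
E
```

```text
black [ 0.57162784 -0.02581741] [ 0.57178214 -0.02724258]
silver [ 0.45127162 -0.04293109] [ 0.45087616 -0.04330969]
copper [0.47361001 0.11807422] [0.47323839 0.11609834]
base [0.47736913 0.30173753] [0.47704448 0.30219332]
side [0.49236265 0.26710233]
side [0.45115223 0.27629619]
side [0.46655652 0.33310075]
scene [0.49344868 0.26501352]
scene [0.45070593 0.27580513]
scene [0.46478013 0.33640887]
scene [0.50573757 0.32556039]
screws [0.52383023 0.28900608] [0.43204428 0.30910202] [0.43376793 0.31037112]
```

```bash
python3 - <<'E'
from h import *
R={'b':(.5717,-.0265),'s':(.4511,-.0431),'c':(.4734,.1171)}
T=(.4772,.3020);yaw=-.225
for n,(x0,x1,y0,y1),nm in(('scene',(250,480,210,410),'o1'),('side',(300,430,195,355),'o2')):
    im=cv2.imread(f"pics/{n}0.png")[y0:y1,x0:x1];s=600/(y1-y0)
    im=cv2.resize(im,None,fx=s,fy=s,interpolation=cv2.INTER_CUBIC)
    def dr(X,col):
        p=(proj(n,X)-[x0-.5,y0-.5])*s; cv2.polylines(im,[np.int32(p*8)],False,col,1,cv2.LINE_AA,3)
    for x,y in R.values():
        for z in(0,.016):dr(circ(x,y,z,.031),(0,255,0))
    dr(circ(*T,.01,.056),(0,255,0));dr(circ(*T,0,.056),(0,255,255))
    al=np.arcsin(18/33)
    for m in(0,np.pi):
      a=np.linspace(-np.pi/2+al,np.pi/2-al,30)+m+yaw
      dr(np.r_[circ(*T,.064,.037,a),circ(*T,.064,.040,a[::-1])],(0,0,255)); dr(circ(*T,.01,.036,a),(0,0,255))
    cv2.imwrite(f"pics/{nm}.png",im)
E
```

```text
(no output)
```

View pics/o1.png

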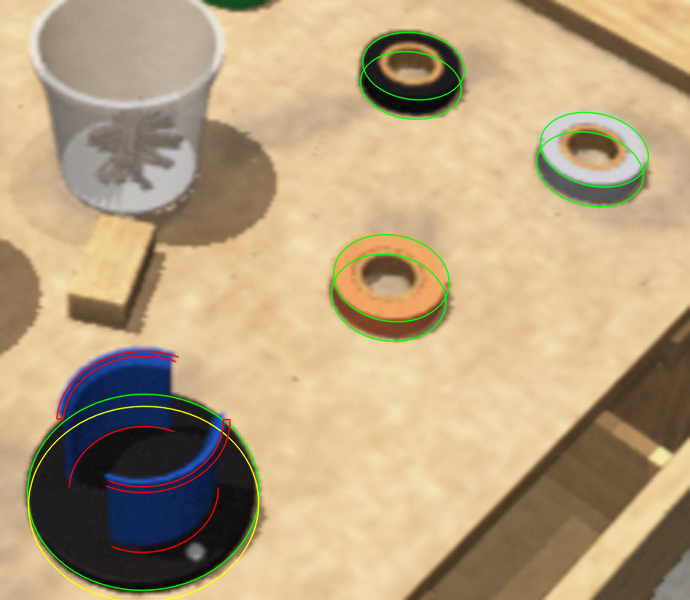

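View pics/o2.png

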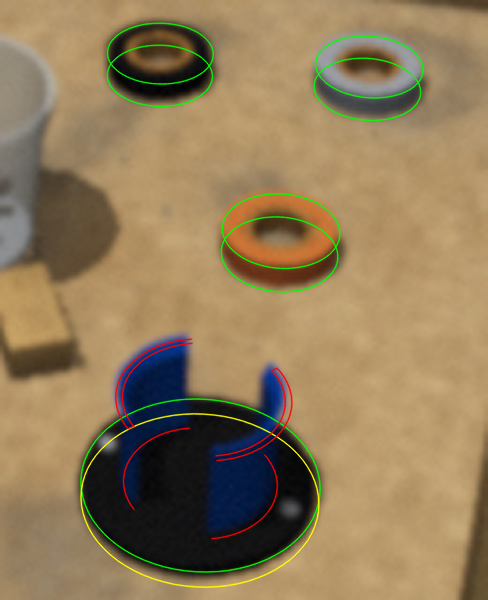

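```bash
cat > pl.py <<'E'
import sys
from h import *
from scipy.spatial.transform import Rotation as Ro
def Rt(th): return np.array([[np.cos(th+np.pi/2),np.cos(th),0],[np.sin(th+np.pi/2),np.sin(th),0],[0,0,-1.]])
def plan(target,th=1.346,step=.045,n=None,maxrows=5,o=None):
    o=o or env.get_obs();p=o['tcp_pos'];R=Ro.from_quat(o['tcp_rot']);q=np.array(target);G=Ro.from_matrix(Rt(th))
    w=(R.inv()*G).as_rotvec();n=n or max(1,int(np.ceil(max(np.linalg.norm(q-p)/step,np.linalg.norm(w)/.145))))
    print('pos',p.round(4),'dp',((q-p)*1e3).round(1),'n',n,'t',round(o['time'],2),'F',o['force'].round(1),'w',round(o['gripper_width'],3),'rv',w.round(3))
    out=[]
    for k in range(min(n,maxrows)):
        Rk=R*Ro.from_rotvec(w*k/n); s=Rk.inv().apply((q-p)/n)*1e3
        out.append([*[float(v) for v in s.round(1)],*[float(v) for v in (w/n).round(3)]])
    print(out)
if __name__=="__main__": plan([float(v) for v in sys.argv[1:4]],*[float(v) for v in sys.argv[4:5]])
E
python3 - <<'E'
from pl import *
print('nails',ray('scene',292,265,0),ray('side',290,252,0),'glass',ray('scene',212,305,0),ray('side',250,308,0),'block',ray('scene',287,300,.01))
plan([.455,.117,.2],maxrows=30)
E
```

```text
nails [0.64514549 0.14644723] [0.64527859 0.12822764] glass [0.67260349 0.30266009] [0.6693984  0.30233195] block [0.58674239 0.215649  ]
pos [ 0.1892 -0.5953  0.2141] dp [265.8 712.3 -14.1] n 18 t 0.15 F [ 0.3 -0.3 -0.1] w 1.001 rv [-0.000e+00 -1.000e-03 -2.609e+00]
[[26.1, -33.2, 0.8, -0.0, -0.0, -0.145], [30.6, -29.1, 0.8, -0.0, -0.0, -0.145], [34.5, -24.4, 0.8, -0.0, -0.0, -0.145], [37.6, -19.2, 0.8, -0.0, -0.0, -0.145], [40.0, -13.5, 0.8, -0.0, -0.0, -0.145], [41.5, -7.6, 0.8, -0.0, -0.0, -0.145], [42.2, -1.5, 0.8, -0.0, -0.0, -0.145], [42.0, 4.6, 0.8, -0.0, -0.0, -0.145], [40.9, 10.6, 0.8, -0.0, -0.0, -0.145], [38.9, 16.4, 0.8, -0.0, -0.0, -0.145], [36.1, 21.8, 0.8, -0.0, -0.0, -0.145], [32.6, 26.8, 0.8, -0.0, -0.0, -0.145], [28.4, 31.3, 0.8, -0.0, -0.0, -0.145], [23.6, 35.0, 0.8, -0.0, -0.0, -0.145], [18.3, 38.1, 0.8, -0.0, -0.0, -0.145], [12.6, 40.3, 0.8, -0.0, -0.0, -0.145], [6.6, 41.7, 0.8, -0.0, -0.0, -0.145], [0.5, 42.2, 0.8, -0.0, -0.0, -0.145]]
```

>>> {"method": "move_arm", "body": {
  "plan": [
    [26,-33,1,0,0,-0.145],
    [31,-29,1,0,0,-0.145],
    [34,-24,1,0,0,-0.145],
    [38,-19,1,0,0,-0.145],
    [40,-13,1,0,0,-0.145]
  ]
}}

```text
time: 0.65
tcp_pos: [0.2627, -0.3955, 0.207]
tcp_rot: [0.865, 0.502, -0.0, -0.0]
force: [0.6, 0.8, 0.1]
gripper_width: 0.999
```

```bash
python3 pl.py .455 .117 .2
```

```text
pos [ 0.2627 -0.3955  0.207 ] dp [192.3 512.5  -7. ] n 13 t 0.65 F [0.6 0.8 0.1] w 0.999 rv [-1.000e-03 -1.000e-03 -1.865e+00]
[[41.6, -6.7, 0.5, -0.0, -0.0, -0.143], [42.1, -0.7, 0.5, -0.0, -0.0, -0.143], [41.8, 5.3, 0.5, -0.0, -0.0, -0.143], [40.6, 11.2, 0.5, -0.0, -0.0, -0.143], [38.6, 16.9, 0.5, -0.0, -0.0, -0.143]]
```

Tracks well.

>>> {"method": "move_arm", "body": {
  "plan": [
    [42,-7,0,0,0,-0.143],
    [42,-1,0,0,0,-0.143],
    [42,5,0,0,0,-0.143],
    [41,11,1,0,0,-0.143],
    [39,17,1,0,0,-0.143]
  ]
}}

```text
time: 1.15
tcp_pos: [0.3345, -0.1875, 0.2048]
tcp_rot: [0.624, 0.782, 0.0, -0.0]
force: [1.3, 0.3, -0.2]
gripper_width: 1.005
```

>>> {"method": "move_arm", "body": {
  "plan": [
    [36,22,1,0,0,-0.143],
    [32,27,1,0,0,-0.143],
    [28,31,1,0,0,-0.143],
    [24,35,1,0,0,-0.143],
    [18,38,1,0,0,-0.143]
  ]
}}

```text
time: 1.65
tcp_pos: [0.4006, 0.0212, 0.2005]
tcp_rot: [0.296, 0.955, 0.0, 0.002]
force: [1.6, -1.0, -0.0]
gripper_width: 1.004
```

```bash
python3 pl.py .455 .117 .2
```

```text
pos [0.4006 0.0212 0.2005] dp [54.4 95.8 -0.5] n 3 t 1.65 F [ 1.6 -1.  -0. ] w 1.004 rv [ 0.001  0.003 -0.377]
[[3.1, 36.6, 0.2, 0.0, 0.001, -0.126], [-1.5, 36.7, 0.2, 0.0, 0.001, -0.126], [-6.1, 36.2, 0.2, 0.0, 0.001, -0.126]]
```

>>> {"method": "move_arm", "body": {
  "plan": [
    [3,37,0,0,0,-0.126],
    [-2,37,0,0,0,-0.126],
    [-6,36,0,0,0,-0.126],
    [0,0,0,0,0,0]
  ]
}}

```text
time: 2.05
tcp_pos: [0.4571, 0.1265, 0.2006]
tcp_rot: [0.099, 0.995, 0.001, 0.002]
force: [-0.1, 0.2, 0.6]
gripper_width: 1.001
```

```bash
cat >> h.py <<'E'
from scipy.spatial.transform import Rotation as Ro
def wproj(X,o,c=env.get_calibration("wrist")):
    M=np.eye(4);M[:3,:3]=Ro.from_quat(o['tcp_rot']).as_matrix();M[:3,3]=o['tcp_pos'];W=M@c['mount']
    p=(np.atleast_2d(X)-W[:3,3])@W[:3,:3];return np.c_[c['fx']*p[:,0]/p[:,2]+c['cx'],c['fy']*p[:,1]/p[:,2]+c['cy']]
def wray(u,v,z,o,c=env.get_calibration("wrist")):
    M=np.eye(4);M[:3,:3]=Ro.from_quat(o['tcp_rot']).as_matrix();M[:3,3]=o['tcp_pos'];W=M@c['mount']
    d=W[:3,:3]@np.array([(u-c['cx'])/c['fx'],(v-c['cy'])/c['fy'],1]);p=W[:3,3];return (p+d*(z-p[2])/d[2])[:2]
E
cat > wsnap.py <<'E'
import sys,json
from h import *
o=env.get_obs();im=env.snapshot("wrist")[:,:,::-1].copy();nm=sys.argv[1]
json.dump({k:np.asarray(v).tolist() for k,v in o.items()},open(f"pics/{nm}.json","w"))
cv2.imwrite(f"pics/{nm}_raw.png",im);print(o['time'],o['tcp_pos'].round(4),o['gripper_width'])
R={'b':(.5717,-.0265),'s':(.4511,-.0431),'c':(.4734,.1171)};T=(.4772,.3020)
def dr(X,col):
    p=wproj(X,o)+.5
    if np.abs(p).max()<3000: cv2.polylines(im,[np.int32(p*8)],False,col,1,cv2.LINE_AA,3)
for x,y in R.values():
    for z in(0,.016):dr(circ(x,y,z,.031),(0,255,0))
dr(circ(*T,.01,.056),(0,255,0))
al=np.arcsin(18/33)
for m in(0,np.pi):
    a=np.linspace(-np.pi/2+al,np.pi/2-al,30)+m-.225
    dr(circ(*T,.064,.037,a),(0,0,255));dr(circ(*T,.01,.033,a),(0,0,255))
cv2.imwrite(f"pics/{nm}.png",im)
E
python3 wsnap.py w1; python3 pl.py .4734 .1171 .003
```

```text
2.05 [0.4571 0.1265 0.2006] 1.0008220982955767
pos [0.4557 0.1249 0.2002] dp [  17.7   -7.8 -197.2] n 5 t 2.1 F [-0.3 -0.1 -1.1] w 1.003 rv [0.001 0.003 0.023]
[[-3.7, -0.8, 39.5, 0.0, 0.001, 0.005], [-3.7, -0.8, 39.5, 0.0, 0.001, 0.005], [-3.7, -0.8, 39.5, 0.0, 0.001, 0.005], [-3.8, -0.8, 39.5, 0.0, 0.001, 0.005], [-3.8, -0.8, 39.5, 0.0, 0.001, 0.005]]
```

View pics/w1.png

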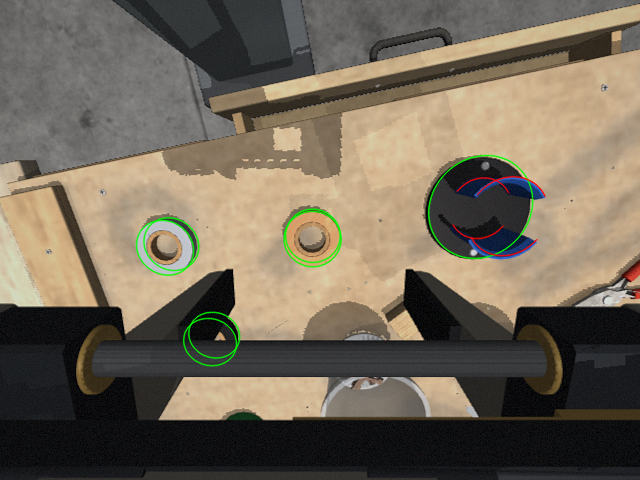

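Copper is at (312,237), silver at (166,245) and the tube at (485,208) in the wrist picture. The model fits to within 2–3 px. I'll move lower and re-check.

>>> {"method": "move_arm", "body": {
  "plan": [
    [-4,0,40,0,0.001,0.01],
    [-4,0,40,0,0.001,0.01],
    [-4,0,20,0,0.001,0],
    [0,0,0,0,0,0]
  ]
}}

```text
time: 2.5
tcp_pos: [0.4663, 0.1192, 0.0984]
tcp_rot: [0.115, 0.993, -0.0, 0.0]
force: [-0.1, 0.8, -0.1]
gripper_width: 1.003
```

```bash
python3 wsnap.py w2; python3 pl.py .4734 .1171 .003
```

```text
2.5 [0.4663 0.1192 0.0984] 1.0033348694123017
pos [0.4665 0.1193 0.0994] dp [  6.9  -2.2 -96.4] n 3 t 2.55 F [ 0.   0.2 -0.3] w 1.005 rv [ 0.     0.001 -0.006]
[[-2.4, -0.2, 32.1, 0.0, 0.0, -0.002], [-2.4, -0.2, 32.1, 0.0, 0.0, -0.002], [-2.4, -0.2, 32.1, 0.0, 0.0, -0.002]]
```

View pics/w2.png

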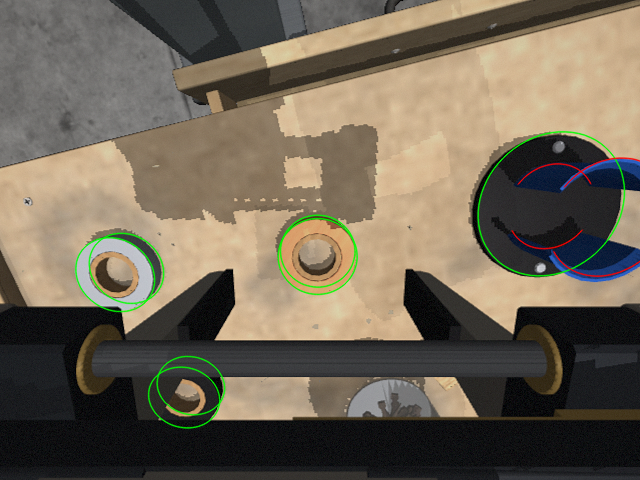

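```bash
python3 - <<'E'
import cv2
a=cv2.imread("pics/w2.png")
cv2.imwrite("pics/w2c.png",cv2.resize(a[200:310,260:380],None,fx=5,fy=5,interpolation=cv2.INTER_CUBIC))
cv2.imwrite("pics/w2t.png",cv2.resize(a[120:290,460:640],None,fx=3.5,fy=3.5,interpolation=cv2.INTER_CUBIC))
E
```

```text
(no output)
```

View pics/w2c.png

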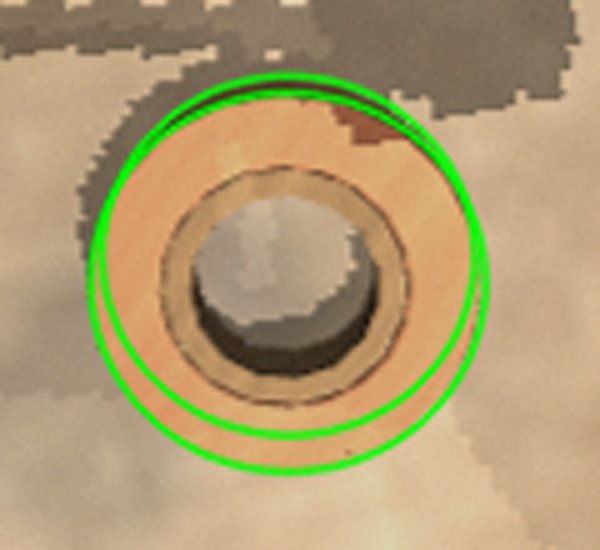

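View pics/w2t.png

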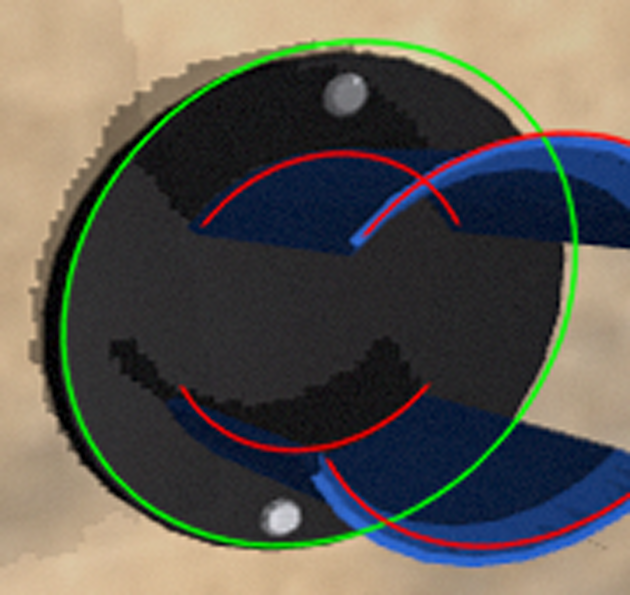

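```bash
python3 - <<'E'
from h import *
import json
o=json.load(open("pics/w2.json"))
print(wray(260+285/5,200+286/5,.016,o), wproj([.4734,.1171,.016],o))
print('base',wray(460+312/3.5,120+298/3.5,.01,o),wproj([.4772,.302,.01],o))
a=cv2.imread("pics/w2_raw.png")[200:310,260:380]
h=cv2.cvtColor(a,cv2.COLOR_BGR2HSV); print(h[57,25],h[57,5],h[90,60],h[30,60], h[105,60])
cv2.imwrite("pics/hs.png",cv2.resize(h[:,:,1],None,fx=5,fy=5))
E
```

```text
[0.47388968 0.11719507] [[316.73887216 256.64442232]]
base [0.47592528 0.30161799] [[549.75228497 206.62451931]]
[ 14 134 217] [ 16  70 181] [ 15 122 219] [ 14 124 218] [ 16  76 216]
```

View pics/hs.png

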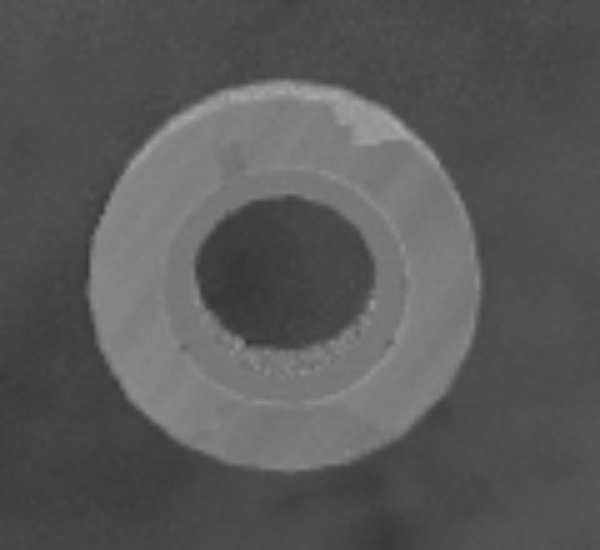

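>>> {"method": "move_arm", "body": {
  "plan": [
    [-4,0,35,0,0,-0.003],
    [-2,0,35,0,0,-0.003],
    [-1,0,15,0,0,0]
  ]
}}

```text
time: 2.85
tcp_pos: [0.4774, 0.1168, 0.0186]
tcp_rot: [0.114, 0.993, 0.002, 0.005]
force: [0.1, -0.2, 0.8]
gripper_width: 1.002
```

```bash
python3 pl.py .4738 .1171 .004
```

```text
pos [0.4774 0.1168 0.0186] dp [ -3.6   0.3 -14.6] n 1 t 2.85 F [ 0.1 -0.2  0.8] w 1.002 rv [ 0.005  0.01  -0.005]
[[3.8, -0.6, 14.5, 0.005, 0.01, -0.005]]
```

>>> {"method": "move_arm", "body": {
  "plan": [
    [3,0,8,0.002,0.005,-0.004],
    [0,0,4,0,0,0],
    [0,0,0,0,0,0]
  ]
}}

```text
time: 3.15
tcp_pos: [0.4747, 0.1165, 0.0079]
tcp_rot: [0.114, 0.994, 0.001, 0.003]
force: [0.3, -0.0, 0.2]
gripper_width: 1.002
```

```bash
python3 pl.py .4738 .1171 .004
```

```text
pos [0.4747 0.1165 0.0079] dp [-0.9  0.6 -3.9] n 1 t 3.15 F [ 0.3 -0.   0.2] w 1.002 rv [ 0.003  0.005 -0.003]
[[1.0, 0.3, 3.9, 0.003, 0.005, -0.003]]
```

>>> {"method": "move_arm", "body": {
  "plan": [
    [1,0,4,0.003,0.004,-0.003],
    [0,0,0,0,0,0]
  ]
}}

```text
time: 3.35
tcp_pos: [0.4748, 0.117, 0.0056]
tcp_rot: [0.112, 0.994, 0.0, 0.002]
force: [0.4, -0.1, -0.3]
gripper_width: 0.997
```

>>> {"method": "move_arm", "body": {
  "plan": [
    [0,0,0,0,0,0],
    [0,0,0,0,0,0],
    [0,0,0,0,0,0],
    [0,0,0,0,0,0],
    [0,0,0,0,0,0]
  ],
  "hand": 255,
  "force": 20
}}

```text
time: 3.85
tcp_pos: [0.4757, 0.1174, 0.0069]
tcp_rot: [0.112, 0.994, 0.0, 0.003]
force: [1.2, -0.2, -1.3]
gripper_width: 0.663
```

>>> {"method": "move_arm", "body": {
  "plan": [
    [0,0,0,0,0,0],
    [0,0,-20,0,0,0],
    [0,0,-45,0,0,0],
    [0,0,-45,0,0,0],
    [0,0,-20,0,0,0]
  ]
}}

```text
time: 4.35
tcp_pos: [0.4717, 0.1166, 0.1373]
tcp_rot: [0.112, 0.994, -0.001, -0.002]
force: [0.4, 0.1, -1.4]
gripper_width: 0.662
```

```bash
python3 wsnap.py w3; python3 pl.py .4772 .302 .12
```

```text
4.35 [0.4717 0.1166 0.1373] 0.6616010410602363
pos [0.4729 0.1168 0.1391] dp [  4.3 185.2 -19.1] n 5 t 4.4 F [ 1.3 -0.4  1.5] w 0.663 rv [-0.002 -0.    -0.   ]
[[7.4, 36.3, 3.8, -0.0, -0.0, -0.0], [7.4, 36.3, 3.8, -0.0, -0.0, -0.0], [7.4, 36.3, 3.8, -0.0, -0.0, -0.0], [7.4, 36.3, 3.8, -0.0, -0.0, -0.0], [7.4, 36.3, 3.8, -0.0, -0.0, -0.0]]
```

View pics/w3.png

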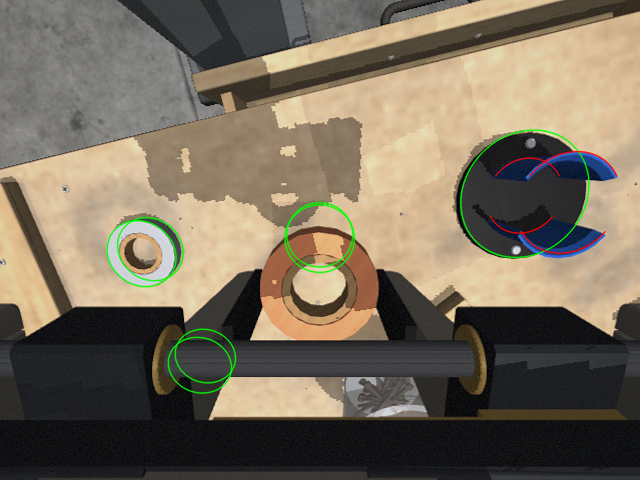

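```bash
cat > held.py <<'E'
import sys,json
from h import *
nm=sys.argv[1]
c=env.get_calibration("wrist");M=c['mount']
im=cv2.imread(f"pics/{nm}_raw.png");dx,dy,zt=[float(v)/1e3 for v in sys.argv[2:5]]
def tp(X):
    p=(X-M[:3,3])@M[:3,:3];return np.c_[c['fx']*p[:,0]/p[:,2]+c['cx'],c['fy']*p[:,1]/p[:,2]+c['cy']]
im=cv2.resize(im[215:355,240:400],None,fx=4,fy=4,interpolation=cv2.INTER_CUBIC)
for z,r in((zt,.031),(zt+.016,.031),(zt,.0193),(zt,.015)):
    p=(tp(circ(dx,dy,z,r))-[239.5,214.5])*4;cv2.polylines(im,[np.int32(p*8)],False,(0,255,0),1,cv2.LINE_AA,3)
cv2.imwrite(f"pics/{nm}_h.png",im)
E
python3 held.py w3 0 0 -10.5
```

```text
(no output)
```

View pics/w3_h.png

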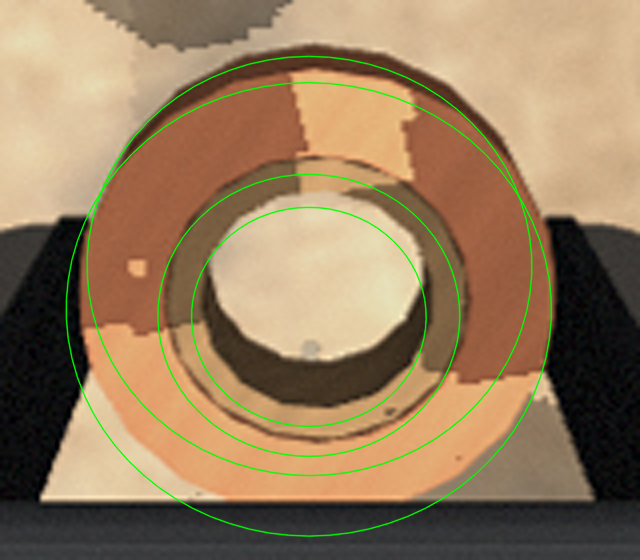

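>>> {"method": "move_arm", "body": {
  "plan": [
    [6,37,2,0,0,0],
    [7,37,4,0,0,0],
    [7,36,4,0,0,0],
    [7,36,4,0,0,0],
    [7,36,4,0,0,0]
  ]
}}

```text
time: 4.9
tcp_pos: [0.4814, 0.3039, 0.1207]
tcp_rot: [0.116, 0.993, -0.001, 0.001]
force: [-0.2, -0.3, -1.5]
gripper_width: 0.667
```

>>> {"method": "move_arm", "body": {
  "plan": [
    [0,0,0,0,0,0],
    [0,0,0,0,0,0]
  ]
}}

```text
time: 5.1
tcp_pos: [0.4804, 0.3075, 0.1184]
tcp_rot: [0.113, 0.994, -0.001, 0.001]
force: [0.3, 0.5, -1.1]
gripper_width: 0.661
```

```bash
python3 pl.py .4784 .3009 .085
```

```text
pos [0.4804 0.3075 0.1184] dp [ -2.   -6.6 -33.4] n 1 t 5.1 F [ 0.3  0.5 -1.1] w 0.661 rv [-0.002  0.001 -0.003]
[[0.5, -6.8, 33.5, -0.002, 0.001, -0.003]]
```

>>> {"method": "move_arm", "body": {
  "plan": [
    [0,-4,15,0,0,0],
    [0,-3,12,0,0,0],
    [0,0,6,0,0,0],
    [0,0,0,0,0,0]
  ]
}}

```text
time: 5.5
tcp_pos: [0.478, 0.297, 0.083]
tcp_rot: [0.114, 0.993, -0.002, -0.0]
force: [0.1, 0.7, -1.2]
gripper_width: 0.657
```

```bash
python3 wsnap.py w4; python3 pl.py .4784 .3009 .085;python3 - <<'E'
from h import *
for n in ("scene","side"): cv2.imwrite(f"pics/{n}4.png",env.snapshot(n)[:,:,::-1])
a=cv2.imread("pics/scene4.png")[270:430,220:380];b=cv2.imread("pics/side4.png")[230:360,280:410]
f=lambda x:cv2.resize(x,(400,400),interpolation=cv2.INTER_CUBIC)
cv2.imwrite("pics/f4.png",np.hstack([f(a),f(b)]))
E
```

```text
5.5 [0.478 0.297 0.083] 0.6566717104615475
pos [0.4782 0.2971 0.0834] dp [0.2 3.8 1.6] n 1 t 5.55 F [ 0.2 -0.1 -1.2] w 0.659 rv [-0.003  0.    -0.004]
[[0.7, 3.7, -1.6, -0.003, 0.0, -0.004]]
```

View pics/w4.png

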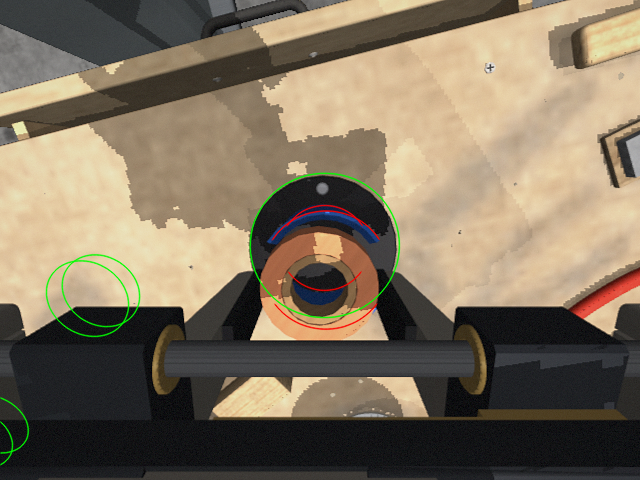

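View pics/f4.png

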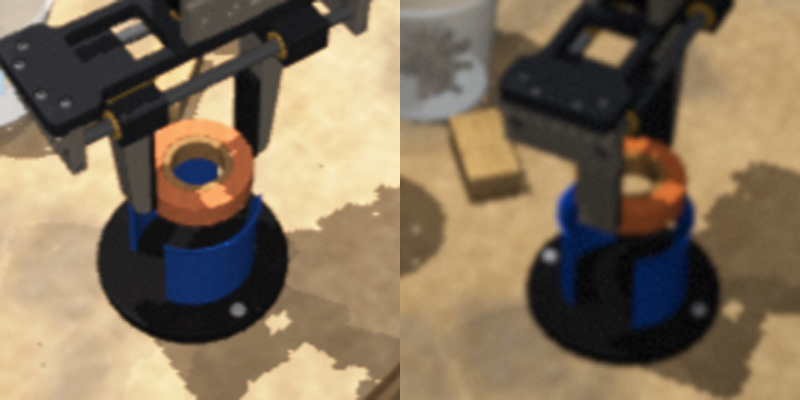

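```bash
python3 - <<'E'
import cv2
a=cv2.imread("pics/w4.png")
cv2.imwrite("pics/w4c.png",cv2.resize(a[165:345,235:410],None,fx=3.3,fy=3.3,interpolation=cv2.INTER_CUBIC))
E
```

```text
(no output)
```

View pics/w4c.png

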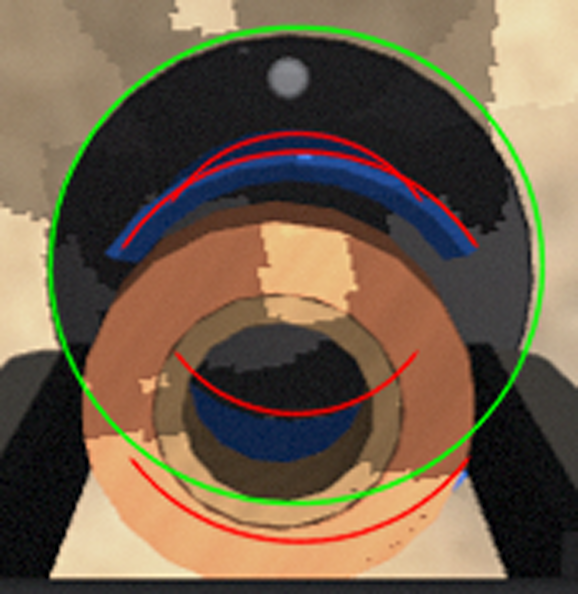

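```bash
python3 - <<'E'
from h import *
print(ray('scene',220+200/2.5,270+164/2.5,.0935),ray('side',280+639/3.077,230+181/3.077,.0935))
tx=np.array([-.975,.223]);ty=np.array([.223,.975])
print('pred',np.array([.4781,.297])+.002*tx, np.array([.4781,.297])+.002*tx+.001*ty)
E
```

```text
[0.47470457 0.29897008] [0.260827   0.24937607]
pred [0.47615  0.297446] [0.476373 0.298421]
```

```bash
python3 - <<'E'
from h import *
print(ray('side',280+239/3.077,230+181/3.077,.0935))
E
python3 pl.py .4798 .2995 .07
```

```text
[0.47101804 0.30326748]
pos [0.4789 0.2979 0.0843] dp [  0.9   1.6 -14.3] n 1 t 5.65 F [ 0.  -0.5 -0.8] w 0.662 rv [-0.002  0.001 -0.004]
[[-0.5, 1.8, 14.3, -0.002, 0.001, -0.004]]
```

>>> {"method": "move_arm", "body": {
  "plan": [
    [-1,2,5,0,0,-0.004],
    [0,0,5,0,0,0],
    [0,0,0,0,0,0]
  ]
}}

```text
time: 5.95
tcp_pos: [0.4815, 0.3003, 0.0748]
tcp_rot: [0.112, 0.994, -0.0, 0.002]
force: [-1.6, 0.8, -0.3]
gripper_width: 0.664
```

```bash
python3 wsnap.py w5; python3 pl.py .480 .2994 .05;python3 held.py w5 2 1 -10.5; python3 - <<'E'
import cv2
a=cv2.imread("pics/w5_raw.png")
cv2.imwrite("pics/w5c.png",cv2.resize(a[165:345,235:410],None,fx=3.3,fy=3.3,interpolation=cv2.INTER_CUBIC))
E
```

```text
5.95 [0.4815 0.3003 0.0748] 0.6639833118720853
pos [0.4816 0.3005 0.0751] dp [ -1.6  -1.1 -25.1] n 1 t 6.0 F [ 0.5 -0.3 -1.2] w 0.661 rv [-0.     0.003  0.   ]
[[1.4, -1.4, 25.1, -0.0, 0.003, 0.0]]
```

View pics/w5c.png

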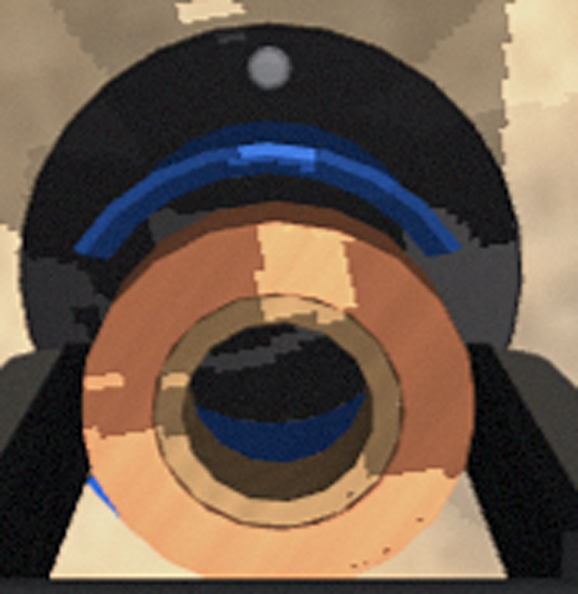

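>>> {"method": "move_arm", "body": {
  "plan": [
    [1.4,-1.4,3,0,0.002,0],
    [0,0,3,0,0,0],
    [0,0,3,0,0,0],
    [0,0,0,0,0,0]
  ]
}}

```text
time: 6.4
tcp_pos: [0.4798, 0.2994, 0.0654]
tcp_rot: [0.112, 0.994, -0.0, 0.001]
force: [-0.5, -0.5, -1.4]
gripper_width: 0.664
```

```bash
python3 pl.py .480 .2994 .05; python3 wsnap.py w6;python3 - <<'E'
import cv2
a=cv2.imread("pics/w6_raw.png")
cv2.imwrite("pics/w6c.png",cv2.resize(a[165:345,235:410],None,fx=3.3,fy=3.3,interpolation=cv2.INTER_CUBIC))
E
```

```text
pos [0.4798 0.2994 0.0654] dp [  0.2  -0.  -15.4] n 1 t 6.4 F [-0.5 -0.5 -1.4] w 0.664 rv [0.    0.001 0.   ]
[[-0.2, -0.0, 15.4, 0.0, 0.001, 0.0]]
6.4 [0.4798 0.2994 0.0654] 0.6636571552139003
```

View pics/w6c.png

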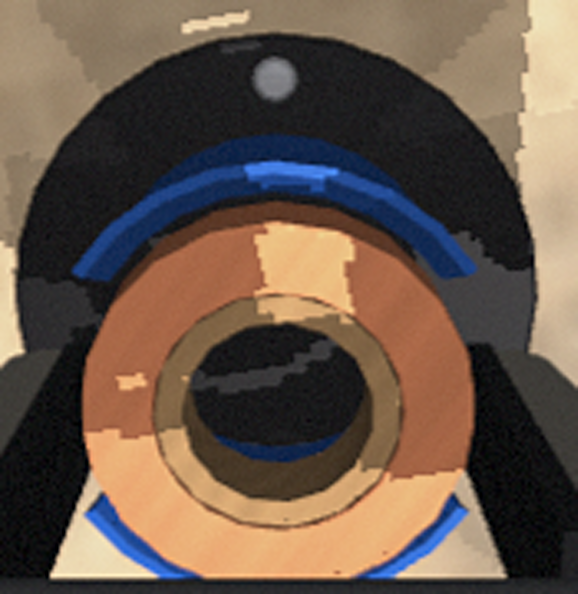

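>>> {"method": "move_arm", "body": {
  "plan": [
    [0,0,5,0,0,0],
    [0,0,5,0,0,0],
    [0,0,5,0,0,0],
    [0,0,5,0,0,0]
  ]
}}

```text
time: 6.85
tcp_pos: [0.4805, 0.2998, 0.0447]
tcp_rot: [0.112, 0.994, 0.0, 0.001]
force: [-0.3, 0.7, -0.8]
gripper_width: 0.661
```

```bash
python3 pl.py .480 .2994 .017
```

```text
pos [0.4805 0.2998 0.0447] dp [ -0.5  -0.4 -27.7] n 1 t 6.85 F [-0.3  0.7 -0.8] w 0.661 rv [0.001 0.003 0.   ]
[[0.4, -0.6, 27.7, 0.001, 0.003, 0.0]]
```

No contact so far, so I'll continue down.

>>> {"method": "move_arm", "body": {
  "plan": [
    [0.4,-0.5,7,0,0.002,0],
    [0,0,7,0,0,0],
    [0,0,6,0,0,0],
    [0,0,3,0,0,0]
  ]
}}

```text
time: 7.25
tcp_pos: [0.4795, 0.2991, 0.0188]
tcp_rot: [0.112, 0.994, 0.0, -0.0]
force: [0.4, -0.2, -0.9]
gripper_width: 0.659
```

```bash
python3 pl.py .480 .2994 .016
```

```text
pos [0.4795 0.2991 0.0188] dp [ 0.5  0.3 -2.8] n 1 t 7.25 F [ 0.4 -0.2 -0.9] w 0.659 rv [ 0.    -0.001  0.   ]
[[-0.4, 0.4, 2.8, 0.0, -0.001, 0.0]]
```

Next I'll ease down slightly and open.

>>> {"method": "move_arm", "body": {
  "plan": [
    [0,0,2,0,0,0],
    [0,0,1,0,0,0]
  ]
}}

```text
time: 7.45
tcp_pos: [0.4794, 0.2991, 0.0165]
tcp_rot: [0.112, 0.994, -0.0, -0.001]
force: [-6.5, -4.1, 25.8]
gripper_width: 0.66
```

>>> {"method": "move_arm", "body": {
  "plan": [
    [0,0,0,0,0,0],
    [0,0,0,0,0,0],
    [0,0,0,0,0,0],
    [0,0,0,0,0,0]
  ],
  "hand": 60
}}

```text
time: 7.85
tcp_pos: [0.4802, 0.2995, 0.0174]
tcp_rot: [0.112, 0.994, 0.001, 0.0]
force: [0.1, -0.3, 0.0]
gripper_width: 0.763
```

>>> {"method": "move_arm", "body": {
  "plan": [
    [0,0,-10,0,0,0],
    [0,0,-30,0,0,0],
    [0,0,-45,0,0,0],
    [0,0,-45,0,0,0],
    [0,0,-20,0,0,0]
  ]
}}

```text
time: 8.35
tcp_pos: [0.4778, 0.298, 0.171]
tcp_rot: [0.112, 0.994, -0.002, -0.003]
force: [0.6, 0.5, -0.1]
gripper_width: 0.763
```

```bash
python3 wsnap.py w7; python3 pl.py .5717 -.0265 .13;python3 - <<'E'
import cv2,numpy as np
from h import *
for n in ("scene","side"): cv2.imwrite(f"pics/{n}7.png",env.snapshot(n)[:,:,::-1])
a=cv2.imread("pics/scene7.png")[310:430,240:360];b=cv2.imread("pics/side7.png")[270:370,300:400]
f=lambda x:cv2.resize(x,(400,400),interpolation=cv2.INTER_CUBIC)
cv2.imwrite("pics/f7.png",np.hstack([f(a),f(b)]))
E
```

```text
8.35 [0.4778 0.298  0.171 ] 0.7629775247174967
pos [0.4789 0.2987 0.1732] dp [  92.8 -325.2  -43.2] n 8 t 8.4 F [1.  0.5 2. ] w 0.766 rv [-0.002 -0.003  0.   ]
[[-20.4, -37.0, 5.4, -0.0, -0.0, 0.0], [-20.4, -37.0, 5.4, -0.0, -0.0, 0.0], [-20.4, -37.0, 5.4, -0.0, -0.0, 0.0], [-20.4, -37.0, 5.4, -0.0, -0.0, 0.0], [-20.4, -37.0, 5.4, -0.0, -0.0, 0.0]]
```

View pics/w7.png

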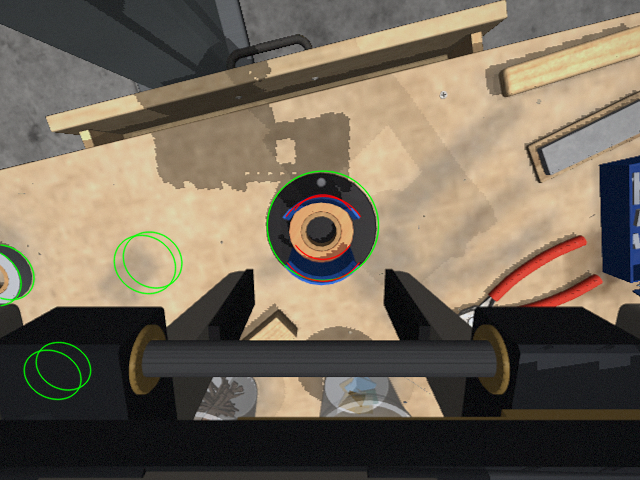

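View pics/f7.png

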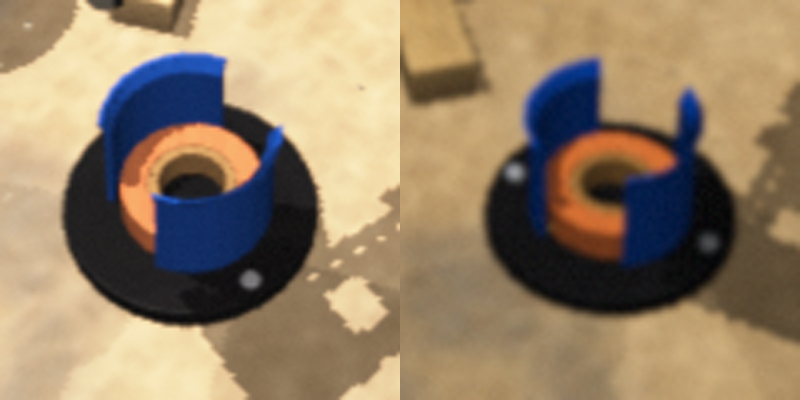

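Copper is seated flat on the tube floor, with both fixed views agreeing. Next is black.

>>> {"method": "move_arm", "body": {
  "plan": [
    [-20,-37,5,0,0,0],
    [-20,-37,5,0,0,0],
    [-20,-37,5,0,0,0],
    [-20,-37,5,0,0,0],
    [-20,-37,5,0,0,0]
  ],
  "hand": 0
}}

```text
time: 9.0
tcp_pos: [0.5309, 0.0927, 0.1378]
tcp_rot: [0.108, 0.994, -0.003, -0.006]
force: [0.6, -0.1, -0.8]
gripper_width: 1.0
```

```bash
python3 pl.py .5717 -.0265 .12
```

```text
pos [0.5309 0.0927 0.1378] dp [  40.8 -119.2  -17.8] n 3 t 9.0 F [ 0.6 -0.1 -0.8] w 1.0 rv [-0.007 -0.012  0.009]
[[-21.9, -35.9, 5.9, -0.002, -0.004, 0.003], [-21.9, -35.8, 5.9, -0.002, -0.004, 0.003], [-22.0, -35.8, 5.9, -0.002, -0.004, 0.003]]
```

>>> {"method": "move_arm", "body": {
  "plan": [
    [-22,-36,6,-0.002,-0.004,0.003],
    [-22,-36,6,-0.002,-0.004,0.003],
    [-21,-30,6,-0.002,-0.004,0.003],
    [0,0,0,0,0,0],
    [0,0,0,0,0,0]
  ]
}}

```text
time: 9.5
tcp_pos: [0.5678, -0.0308, 0.1106]
tcp_rot: [0.115, 0.993, -0.001, -0.006]
force: [-0.1, 0.1, 0.4]
gripper_width: 0.999
```

```bash
python3 wsnap.py w8; python3 pl.py .5717 -.0265 .05; python3 - <<'E'
import cv2
a=cv2.imread("pics/w8.png")
cv2.imwrite("pics/w8c.png",cv2.resize(a[190:320,250:400],None,fx=4,fy=4,interpolation=cv2.INTER_CUBIC))
E
```

```text
9.5 [ 0.5678 -0.0308  0.1106] 0.9990340749419968
pos [ 0.5677 -0.0305  0.1106] dp [  4.    4.  -60.6] n 2 t 9.55 F [ 0.2  0.3 -0. ] w 1.0 rv [-0.004 -0.012 -0.005]
[[-1.9, 2.5, 30.3, -0.002, -0.006, -0.002], [-1.7, 2.5, 30.3, -0.002, -0.006, -0.002]]
```

View pics/w8c.png

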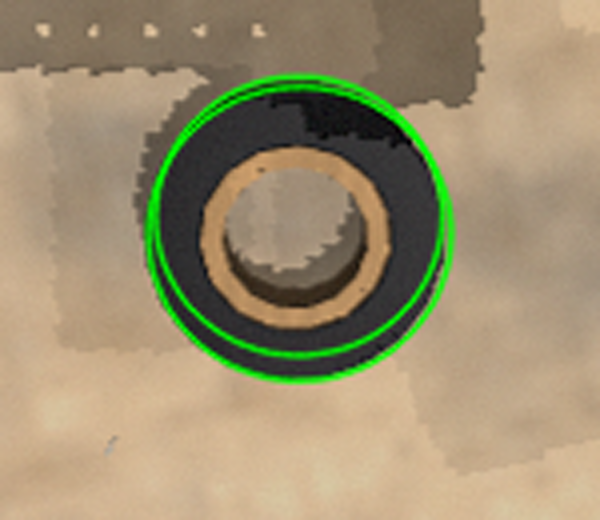

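```bash
python3 - <<'E'
from h import *
import json
o=json.load(open("pics/w8.json"));print(wray(250+294.5/4,190+237/4,.016,o))
E
python3 pl.py .5722 -.0265 .006
```

```text
[ 0.57223311 -0.02695066]
pos [ 0.5677 -0.0305  0.1106] dp [   4.5    4.  -104.6] n 3 t 9.55 F [ 0.2  0.3 -0. ] w 1.0 rv [-0.004 -0.012 -0.005]
[[-1.6, 1.8, 34.8, -0.001, -0.004, -0.002], [-1.5, 1.7, 34.8, -0.001, -0.004, -0.002], [-1.3, 1.7, 34.9, -0.001, -0.004, -0.002]]
```

>>> {"method": "move_arm", "body": {
  "plan": [
    [-2,2,30,-0.001,-0.005,-0.002],
    [-1,2,30,-0.001,-0.005,-0.002],
    [0,0,25,0,0,0],
    [0,0,5,0,0,0],
    [0,0,0,0,0,0]
  ]
}}

```text
time: 10.05
tcp_pos: [0.5694, -0.0214, 0.0181]
tcp_rot: [0.11, 0.994, -0.001, -0.001]
force: [0.2, -0.1, 0.8]
gripper_width: 1.003
```

```bash
python3 pl.py .5722 -.0268 .0065
```

```text
pos [ 0.5694 -0.0214  0.0181] dp [  2.8  -5.4 -11.6] n 1 t 10.05 F [ 0.2 -0.1  0.8] w 1.003 rv [-0.002 -0.003  0.005]
[[-4.0, -4.7, 11.6, -0.002, -0.003, 0.005]]
```

>>> {"method": "move_arm", "body": {
  "plan": [
    [-3.5,-4,8,-0.001,-0.002,0.003],
    [0,0,4,0,0,0],
    [0,0,0,0,0,0]
  ]
}}

```text
time: 10.35
tcp_pos: [0.5735, -0.0253, 0.0078]
tcp_rot: [0.11, 0.994, -0.0, 0.001]
force: [0.1, 0.4, 0.4]
gripper_width: 0.996
```

```bash
python3 pl.py .5722 -.0268 .0065
```

```text
pos [ 0.5735 -0.0253  0.0078] dp [-1.3 -1.5 -1.3] n 1 t 10.35 F [0.1 0.4 0.4] w 0.996 rv [0.    0.003 0.004]
[[1.0, -1.8, 1.3, 0.0, 0.003, 0.004]]
```

>>> {"method": "move_arm", "body": {
  "plan": [
    [1,-1.5,1.3,0,0.002,0.003],
    [0,0,0,0,0,0]
  ]
}}

```text
time: 10.55
tcp_pos: [0.5729, -0.0268, 0.0074]
tcp_rot: [0.112, 0.994, 0.0, 0.001]
force: [-0.3, 0.8, -0.6]
gripper_width: 0.998
```

>>> {"method": "move_arm", "body": {
  "plan": [
    [0,0,0,0,0,0],
    [0,0,0,0,0,0],
    [0,0,0,0,0,0],
    [0,0,0,0,0,0],
    [0,0,0,0,0,0]
  ],
  "hand": 255
}}

```text
time: 11.05
tcp_pos: [0.5734, -0.0271, 0.0083]
tcp_rot: [0.112, 0.994, 0.0, 0.002]
force: [-0.3, -0.0, -1.0]
gripper_width: 0.658
```

>>> {"method": "move_arm", "body": {
  "plan": [
    [0,0,0,0,0,0],
    [0,0,-20,0,0,0],
    [0,0,-45,0,0,0],
    [0,0,-45,0,0,0],
    [0,0,-20,0,0,0]
  ]
}}

```text
time: 11.55
tcp_pos: [0.5693, -0.0268, 0.1377]
tcp_rot: [0.112, 0.994, -0.0, -0.004]
force: [0.5, 0.7, -2.0]
gripper_width: 0.658
```

```bash
python3 wsnap.py w9; python3 pl.py .48 .2994 .13; python3 held.py w9 2 1 -9.5
```

```text
11.55 [ 0.5693 -0.0268  0.1377] 0.6580316936502447
pos [ 0.5705 -0.0268  0.1398] dp [-90.5 326.2  -9.8] n 8 t 11.6 F [ 1.3 -0.   0.5] w 0.663 rv [-0.001 -0.004 -0.   ]
[[20.1, 37.2, 1.3, -0.0, -0.001, -0.0], [20.1, 37.2, 1.3, -0.0, -0.001, -0.0], [20.1, 37.2, 1.3, -0.0, -0.001, -0.0], [20.1, 37.2, 1.3, -0.0, -0.001, -0.0], [20.1, 37.2, 1.2, -0.0, -0.001, -0.0]]
```

View pics/w9_h.png

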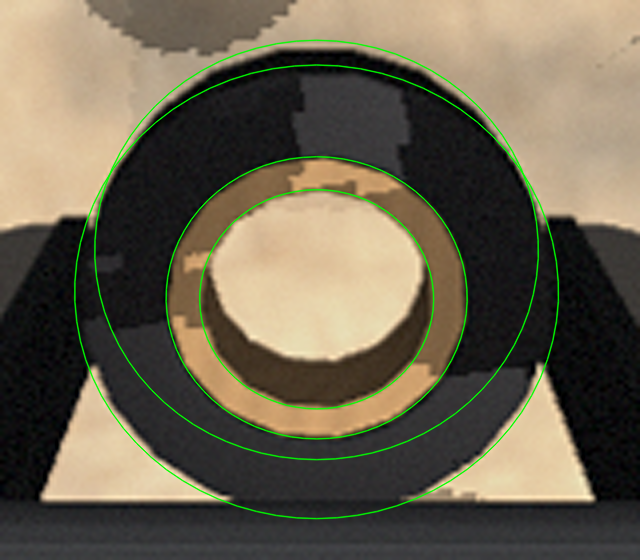

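The held offset is the same as copper's, so I'll use the same tube target.

>>> {"method": "move_arm", "body": {
  "plan": [
    [20,37,1,0,0,0],
    [20,37,1,0,0,0],
    [20,37,1,0,0,0],
    [20,37,1,0,0,0],
    [20,37,1,0,0,0]
  ]
}}

```text
time: 12.1
tcp_pos: [0.5146, 0.1773, 0.1338]
tcp_rot: [0.116, 0.993, -0.001, -0.0]
force: [1.2, -0.7, -1.5]
gripper_width: 0.66
```

```bash
python3 pl.py .48 .2994 .12
```

```text
pos [0.5146 0.1773 0.1338] dp [-34.6 122.1 -13.8] n 3 t 12.1 F [ 1.2 -0.7 -1.5] w 0.66 rv [-0.001 -0.    -0.008]
[[20.6, 36.9, 4.6, -0.0, -0.0, -0.003], [20.5, 37.0, 4.6, -0.0, -0.0, -0.003], [20.4, 37.1, 4.6, -0.0, -0.0, -0.003]]
```

>>> {"method": "move_arm", "body": {
  "plan": [
    [20,37,5,0,0,-0.003],
    [19,35,5,0,0,-0.003],
    [16,30,5,0,0,-0.003],
    [0,0,0,0,0,0],
    [0,0,0,0,0,0]
  ]
}}

```text
time: 12.6
tcp_pos: [0.4785, 0.2971, 0.1135]
tcp_rot: [0.109, 0.994, -0.001, -0.002]
force: [0.7, 0.1, -2.3]
gripper_width: 0.661
```

```bash
python3 pl.py .48 .2994 .085
```

```text
pos [0.4785 0.2971 0.1135] dp [  1.5   2.3 -28.5] n 1 t 12.6 F [ 0.7  0.1 -2.3] w 0.661 rv [-0.003 -0.004  0.006]
[[-1.0, 2.6, 28.5, -0.003, -0.004, 0.006]]
```

>>> {"method": "move_arm", "body": {
  "plan": [
    [-1,2,12,-0.002,-0.003,0.004],
    [0,0,12,0,0,0],
    [0,0,6,0,0,0],
    [0,0,0,0,0,0]
  ]
}}

```text
time: 13.0
tcp_pos: [0.4801, 0.2954, 0.0796]
tcp_rot: [0.113, 0.994, -0.001, -0.001]
force: [-1.2, -0.5, -1.0]
gripper_width: 0.661
```

```bash
python3 pl.py .48 .2994 .07
```

```text
pos [0.4801 0.2954 0.0796] dp [-0.1  4.  -9.6] n 1 t 13.0 F [-1.2 -0.5 -1. ] w 0.661 rv [-0.003 -0.002 -0.001]
[[1.0, 3.9, 9.6, -0.003, -0.002, -0.001]]
```

>>> {"method": "move_arm", "body": {
  "plan": [
    [0.5,3,3,-0.002,-0.001,0],
    [0,0,3,0,0,0],
    [0,0,2,0,0,0],
    [0,0,0,0,0,0]
  ]
}}

```text
time: 13.4
tcp_pos: [0.4811, 0.2977, 0.071]
tcp_rot: [0.114, 0.994, -0.0, -0.0]
force: [0.5, 0.7, -1.6]
gripper_width: 0.656
```

```bash
python3 pl.py .48 .2994 .05
```

```text
pos [0.4811 0.2977 0.071 ] dp [ -1.1   1.7 -21. ] n 1 t 13.4 F [ 0.5  0.7 -1.6] w 0.656 rv [-0.001 -0.001 -0.003]
[[1.4, 1.4, 21.0, -0.001, -0.001, -0.003]]
```

>>> {"method": "move_arm", "body": {
  "plan": [
    [1.2,1.4,2,0,0,-0.003],
    [0,0,2,0,0,0],
    [0,0,0,0,0,0]
  ]
}}

```text
time: 13.7
tcp_pos: [0.4804, 0.2998, 0.0672]
tcp_rot: [0.112, 0.994, -0.0, -0.0]
force: [-0.3, -0.3, -1.8]
gripper_width: 0.661
```

```bash
python3 pl.py .48 .2994 .05; python3 wsnap.py w10;python3 - <<'E'
import cv2
a=cv2.imread("pics/w10_raw.png")
cv2.imwrite("pics/w10c.png",cv2.resize(a[165:345,235:410],None,fx=3.3,fy=3.3,interpolation=cv2.INTER_CUBIC))
E
```

```text
pos [0.4804 0.2998 0.0672] dp [ -0.4  -0.4 -17.2] n 1 t 13.7 F [-0.3 -0.3 -1.8] w 0.661 rv [-0.    -0.     0.001]
[[0.3, -0.5, 17.2, -0.0, -0.0, 0.001]]
13.7 [0.4804 0.2998 0.0672] 0.6610440177953235
```

View pics/w10c.png

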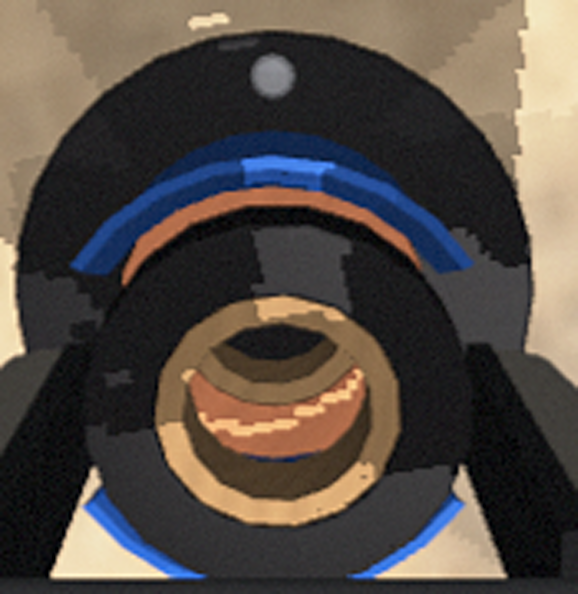

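Black is aligned: the rim is symmetric at 72–470 and the roll centre is at about 277. Descending.

>>> {"method": "move_arm", "body": {
  "plan": [
    [0.3,-0.4,5,0,0,0],
    [0,0,6,0,0,0],
    [0,0,6,0,0,0],
    [0,0,6,0,0,0]
  ]
}}

```text
time: 14.15
tcp_pos: [0.4805, 0.2998, 0.0433]
tcp_rot: [0.112, 0.994, 0.0, 0.001]
force: [-0.2, 0.2, -2.0]
gripper_width: 0.66
```

```bash
python3 pl.py .48 .2994 .034
```

```text
pos [0.4805 0.2998 0.0433] dp [-0.5 -0.4 -9.3] n 1 t 14.15 F [-0.2  0.2 -2. ] w 0.66 rv [0.001 0.001 0.001]
[[0.4, -0.6, 9.3, 0.001, 0.001, 0.001]]
```

>>> {"method": "move_arm", "body": {
  "plan": [
    [0,0,4,0,0,0],
    [0,0,3,0,0,0],
    [0,0,1,0,0,0]
  ]
}}

```text
time: 14.45
tcp_pos: [0.4801, 0.2995, 0.0341]
tcp_rot: [0.112, 0.994, -0.0, -0.0]
force: [-5.5, -3.1, 23.0]
gripper_width: 0.66
```

```bash
python3 pl.py .48 .2994 .034
```

```text
pos [0.4801 0.2995 0.0341] dp [-0.1 -0.1 -0.1] n 1 t 14.45 F [-5.5 -3.1 23. ] w 0.66 rv [-0.    -0.     0.001]
[[0.1, -0.1, 0.1, -0.0, -0.0, 0.001]]
```

It touches down at the expected height, so I'll release.

>>> {"method": "move_arm", "body": {
  "plan": [
    [0,0,0,0,0,0],
    [0,0,0,0,0,0],
    [0,0,0,0,0,0],
    [0,0,0,0,0,0]
  ],
  "hand": 60
}}

```text
time: 14.85
tcp_pos: [0.4807, 0.2999, 0.0345]
tcp_rot: [0.112, 0.994, 0.0, 0.0]
force: [0.0, 1.0, -0.4]
gripper_width: 0.765
```

>>> {"method": "move_arm", "body": {
  "plan": [
    [0,0,-10,0,0,0],
    [0,0,-30,0,0,0],
    [0,0,-40,0,0,0],
    [0,0,-20,0,0,0]
  ]
}}

```text
time: 15.25
tcp_pos: [0.4786, 0.2985, 0.136]
tcp_rot: [0.112, 0.994, -0.002, -0.002]
force: [-0.4, -0.5, 0.3]
gripper_width: 0.764
```

```bash
python3 wsnap.py w11; python3 pl.py .4511 -.0431 .12;python3 - <<'E'
import cv2,numpy as np
from h import *
cv2.imwrite("pics/scene11.png",env.snapshot("scene")[:,:,::-1])
a=cv2.imread("pics/scene11.png")[310:430,240:360];b=cv2.imread("pics/w11_raw.png")[160:320,240:400]
f=lambda x:cv2.resize(x,(400,400),interpolation=cv2.INTER_CUBIC)
cv2.imwrite("pics/f11.png",np.hstack([f(a),f(b)]))
E
```

```text
15.25 [0.4786 0.2985 0.136 ] 0.7643439235612679
pos [0.4797 0.2993 0.1384] dp [ -28.6 -342.4  -18.4] n 8 t 15.3 F [1.9 1.  1. ] w 0.762 rv [-0.002 -0.002  0.001]
[[-6.0, -42.5, 2.4, -0.0, -0.0, 0.0], [-6.0, -42.5, 2.4, -0.0, -0.0, 0.0], [-6.0, -42.5, 2.4, -0.0, -0.0, 0.0], [-6.0, -42.5, 2.3, -0.0, -0.0, 0.0], [-6.0, -42.5, 2.3, -0.0, -0.0, 0.0]]
```

View pics/f11.png

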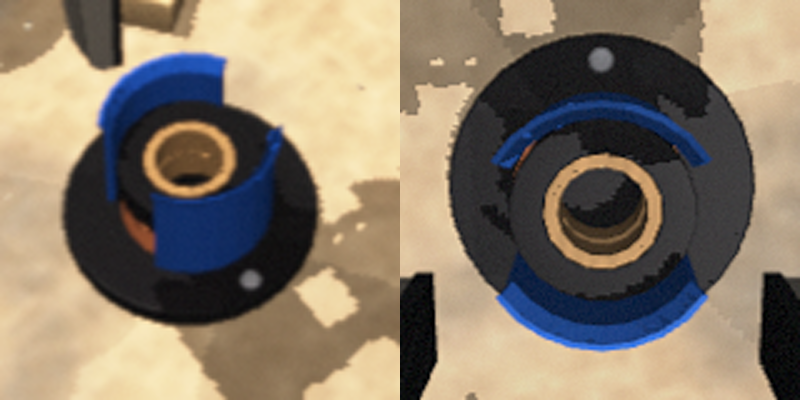

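Black lies flat on copper. Next is silver.

>>> {"method": "move_arm", "body": {
  "plan": [
    [-6,-42,1,0,0,0],
    [-6,-42,1,0,0,0],
    [-6,-42,1,0,0,0],
    [-6,-42,2,0,0,0],
    [-6,-42,2,0,0,0]
  ],
  "hand": 0
}}

```text
time: 15.85
tcp_pos: [0.4618, 0.086, 0.1289]
tcp_rot: [0.108, 0.994, 0.0, 0.0]
force: [0.9, -0.1, -0.4]
gripper_width: 0.999
```

```bash
python3 pl.py .4511 -.0431 .115
```

```text
pos [0.4618 0.086  0.1289] dp [ -10.7 -129.1  -13.9] n 3 t 15.85 F [ 0.9 -0.1 -0.4] w 0.999 rv [0.001 0.    0.008]
[[-5.8, -42.8, 4.6, 0.0, 0.0, 0.003], [-5.9, -42.8, 4.6, 0.0, 0.0, 0.003], [-6.0, -42.8, 4.6, 0.0, 0.0, 0.003]]
```

>>> {"method": "move_arm", "body": {
  "plan": [
    [-6,-42,4,0,0,0.003],
    [-6,-42,4,0,0,0.003],
    [-5,-33,4,0,0,0.002],
    [0,0,0,0,0,0],
    [0,0,0,0,0,0]
  ]
}}

```text
time: 16.35
tcp_pos: [0.4486, -0.0405, 0.1142]
tcp_rot: [0.115, 0.993, -0.0, -0.002]
force: [-0.3, -0.1, -0.4]
gripper_width: 1.005
```

```bash
python3 wsnap.py w12; python3 pl.py .4511 -.0431 .05; python3 - <<'E'
import cv2
a=cv2.imread("pics/w12.png")
cv2.imwrite("pics/w12c.png",cv2.resize(a[190:320,250:400],None,fx=4,fy=4,interpolation=cv2.INTER_CUBIC))
E
```

```text
16.35 [ 0.4486 -0.0405  0.1142] 1.0050137482471702
pos [ 0.4486 -0.0402  0.1142] dp [  2.5  -2.9 -64.2] n 2 t 16.4 F [-0.  -0.2  0.4] w 0.998 rv [-0.001 -0.003 -0.004]
[[-1.6, -1.1, 32.1, -0.0, -0.002, -0.002], [-1.6, -1.1, 32.1, -0.0, -0.002, -0.002]]
```

View pics/w12c.png

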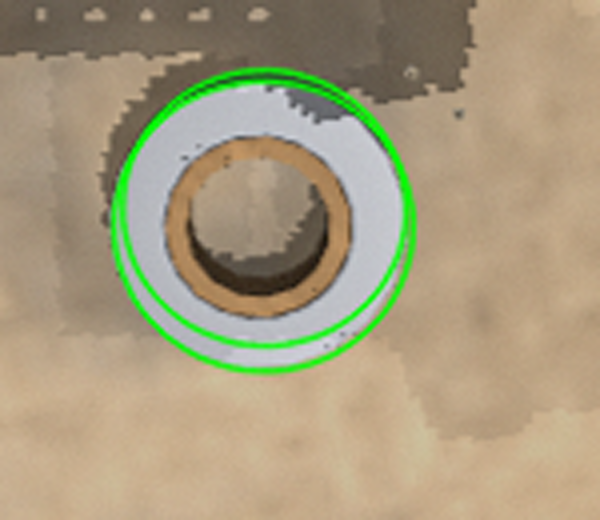

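```bash
python3 - <<'E'
from h import *
import json
o=json.load(open("pics/w12.json"));print(wray(250+258.5/4,190+226/4,.016,o))
E
```

```text
[ 0.45095507 -0.04338405]
```

>>> {"method": "move_arm", "body": {
  "plan": [
    [-1,-1,30,0,-0.002,-0.002],
    [-1,-1,30,0,-0.002,-0.002],
    [0,0,25,0,0,0],
    [0,0,5,0,0,0],
    [0,0,0,0,0,0]
  ]
}}

```text
time: 16.9
tcp_pos: [0.4527, -0.0376, 0.0227]
tcp_rot: [0.109, 0.994, 0.0, 0.002]
force: [-0.7, 0.4, -0.6]
gripper_width: 0.999
```

```bash
python3 pl.py .4515 -.0436 .0065
```

```text
pos [ 0.4527 -0.0376  0.0227] dp [ -1.2  -6.  -16.2] n 1 t 16.9 F [-0.7  0.4 -0.6] w 0.999 rv [0.001 0.005 0.006]
[[-0.1, -6.1, 16.2, 0.001, 0.005, 0.006]]
```

>>> {"method": "move_arm", "body": {
  "plan": [
    [0,-5,9,0,0.003,0.004],
    [0,0,6,0,0,0],
    [0,0,1,0,0,0],
    [0,0,0,0,0,0]
  ]
}}

```text
time: 17.3
tcp_pos: [0.4537, -0.042, 0.008]
tcp_rot: [0.11, 0.994, 0.0, 0.003]
force: [-0.6, 0.4, -0.2]
gripper_width: 1.002
```

```bash
python3 pl.py .4515 -.0433 .0065
```

```text
pos [ 0.4537 -0.042   0.008 ] dp [-2.2 -1.3 -1.5] n 1 t 17.3 F [-0.6  0.4 -0.2] w 1.002 rv [0.001 0.005 0.004]
[[1.9, -1.7, 1.5, 0.001, 0.005, 0.004]]
```

>>> {"method": "move_arm", "body": {
  "plan": [
    [1,-1.5,1,0,0.004,0.003],
    [0,0,0,0,0,0]
  ]
}}

```text
time: 17.5
tcp_pos: [0.4529, -0.0435, 0.0076]
tcp_rot: [0.112, 0.994, 0.001, 0.001]
force: [-1.1, -1.4, 0.0]
gripper_width: 0.998
```

>>> {"method": "move_arm", "body": {
  "plan": [
    [0,0,0,0,0,0],
    [0,0,0,0,0,0],
    [0,0,0,0,0,0],
    [0,0,0,0,0,0],
    [0,0,0,0,0,0]
  ],
  "hand": 255
}}

```text
time: 18.0
tcp_pos: [0.4532, -0.0437, 0.0081]
tcp_rot: [0.112, 0.994, 0.001, 0.002]
force: [0.1, 0.9, -0.5]
gripper_width: 0.66
```

>>> {"method": "move_arm", "body": {
  "plan": [
    [0,0,0,0,0,0],
    [0,0,-20,0,0,0],
    [0,0,-45,0,0,0],
    [0,0,-45,0,0,0],
    [0,0,-20,0,0,0]
  ]
}}

```text
time: 18.5
tcp_pos: [0.4495, -0.0434, 0.1388]
tcp_rot: [0.112, 0.994, 0.001, -0.003]
force: [0.1, -0.7, -1.3]
gripper_width: 0.658
```

```bash
python3 wsnap.py w13; python3 pl.py .48 .2994 .135; python3 held.py w13 2 1 -9.5
```

```text
18.5 [ 0.4495 -0.0434  0.1388] 0.6580235021836716
pos [ 0.4507 -0.0435  0.1405] dp [ 29.3 342.9  -5.5] n 8 t 18.55 F [ 1.8 -0.7  2.1] w 0.659 rv [ 0.001 -0.004 -0.   ]
[[6.0, 42.6, 0.7, 0.0, -0.0, -0.0], [6.0, 42.6, 0.7, 0.0, -0.0, -0.0], [6.0, 42.6, 0.7, 0.0, -0.0, -0.0], [6.0, 42.6, 0.7, 0.0, -0.0, -0.0], [6.0, 42.6, 0.7, 0.0, -0.0, -0.0]]
```

View pics/w13_h.png

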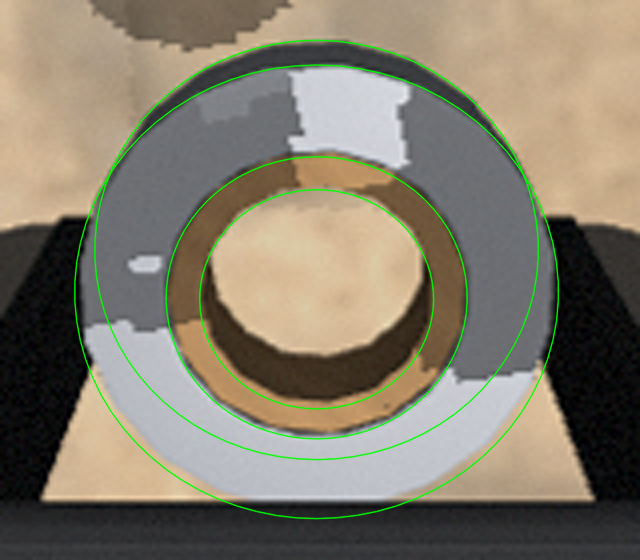

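>>> {"method": "move_arm", "body": {
  "plan": [
    [6,42,0,0,0,0],
    [6,42,0,0,0,0],
    [6,42,0,0,0,0],
    [6,42,0,0,0,0],
    [6,42,0,0,0,0]
  ]
}}

```text
time: 19.05
tcp_pos: [0.4697, 0.1699, 0.1409]
tcp_rot: [0.117, 0.993, 0.0, 0.0]
force: [1.1, 0.4, -1.2]
gripper_width: 0.659
```

```bash
python3 pl.py .4805 .2994 .12
```

```text
pos [0.4697 0.1699 0.1409] dp [ 10.8 129.5 -20.9] n 3 t 19.05 F [ 1.1  0.4 -1.2] w 0.659 rv [ 0.     0.001 -0.009]
[[6.5, 42.8, 7.0, 0.0, 0.0, -0.003], [6.4, 42.8, 7.0, 0.0, 0.0, -0.003], [6.3, 42.9, 7.0, 0.0, 0.0, -0.003]]
```

>>> {"method": "move_arm", "body": {
  "plan": [
    [6,42,7,0,0,-0.003],
    [6,42,7,0,0,-0.003],
    [5,35,5,0,0,-0.002],
    [0,0,0,0,0,0],
    [0,0,0,0,0,0]
  ]
}}

```text
time: 19.55
tcp_pos: [0.4785, 0.2992, 0.1171]
tcp_rot: [0.11, 0.994, -0.0, -0.001]
force: [0.6, -0.8, -0.3]
gripper_width: 0.661
```

```bash
python3 pl.py .4805 .2994 .09
```

```text
pos [0.4785 0.2992 0.1171] dp [  2.    0.2 -27.1] n 1 t 19.55 F [ 0.6 -0.8 -0.3] w 0.661 rv [-0.001 -0.001  0.005]
[[-2.0, 0.7, 27.1, -0.001, -0.001, 0.005]]
```

>>> {"method": "move_arm", "body": {
  "plan": [
    [-1.5,1,12,0,0,0.004],
    [0,0,12,0,0,0],
    [0,0,5,0,0,0],
    [0,0,0,0,0,0]
  ]
}}

```text
time: 19.95
tcp_pos: [0.4793, 0.2959, 0.0844]
tcp_rot: [0.114, 0.994, -0.001, -0.002]
force: [0.4, -0.8, -1.0]
gripper_width: 0.657
```

```bash
python3 pl.py .4805 .2994 .075
```

```text
pos [0.4793 0.2959 0.0844] dp [ 1.2  3.5 -9.4] n 1 t 19.95 F [ 0.4 -0.8 -1. ] w 0.657 rv [-0.003 -0.003 -0.003]
[[-0.4, 3.7, 9.4, -0.003, -0.003, -0.003]]
```

>>> {"method": "move_arm", "body": {
  "plan": [
    [0,3,4,-0.002,-0.002,-0.002],
    [0,0,4,0,0,0],
    [0,0,2,0,0,0],
    [0,0,0,0,0,0]
  ]
}}

```text
time: 20.35
tcp_pos: [0.4804, 0.298, 0.0738]
tcp_rot: [0.113, 0.994, -0.0, -0.0]
force: [-0.4, 0.0, -2.0]
gripper_width: 0.661
```

```bash
python3 pl.py .4805 .2994 .068
```

```text
pos [0.4804 0.298  0.0738] dp [ 0.1  1.4 -5.8] n 1 t 20.35 F [-0.4  0.  -2. ] w 0.661 rv [-0.001 -0.001 -0.002]
[[0.2, 1.4, 5.8, -0.001, -0.001, -0.002]]
```

>>> {"method": "move_arm", "body": {
  "plan": [
    [0,1.4,3,0,0,-0.002],
    [0,0,3,0,0,0],
    [0,0,0,0,0,0]
  ]
}}

```text
time: 20.65
tcp_pos: [0.4811, 0.2998, 0.0679]
tcp_rot: [0.112, 0.994, -0.0, -0.0]
force: [-0.9, 0.1, -1.0]
gripper_width: 0.658
```

```bash
python3 pl.py .4805 .2994 .05; python3 wsnap.py w14;python3 - <<'E'
import cv2
a=cv2.imread("pics/w14_raw.png")
cv2.imwrite("pics/w14c.png",cv2.resize(a[165:345,235:410],None,fx=3.3,fy=3.3,interpolation=cv2.INTER_CUBIC))
E
```

```text
pos [0.4811 0.2998 0.0679] dp [ -0.6  -0.4 -17.9] n 1 t 20.65 F [-0.9  0.1 -1. ] w 0.658 rv [-0.  0.  0.]
[[0.5, -0.5, 17.9, -0.0, 0.0, 0.0]]
20.65 [0.4811 0.2998 0.0679] 0.6584502812758795
```

View pics/w14c.png

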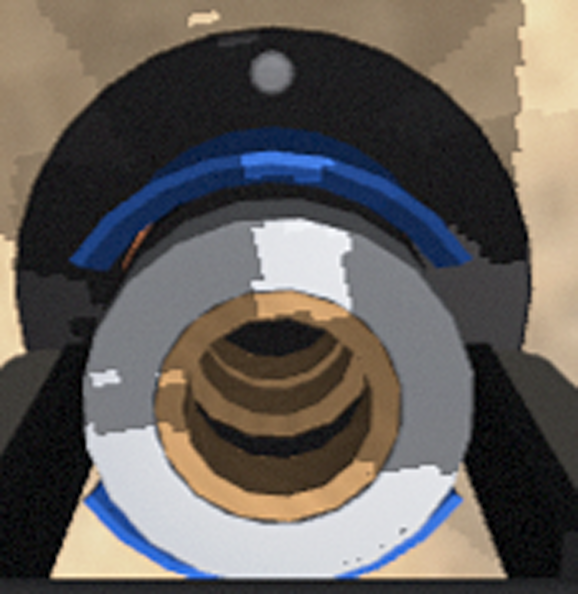

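Aligned. Touchdown should come near TCP z 0.050, so I'll descend to that.

>>> {"method": "move_arm", "body": {
  "plan": [
    [0.5,-0.5,5,0,0,0],
    [0,0,5,0,0,0],
    [0,0,4,0,0,0],
    [0,0,2,0,0,0]
  ]
}}

```text
time: 21.1
tcp_pos: [0.4807, 0.2996, 0.051]
tcp_rot: [0.112, 0.994, 0.0, 0.0]
force: [-0.7, -0.1, -0.6]
gripper_width: 0.659
```

```bash
python3 pl.py .4805 .2994 .050
```

```text
pos [0.4807 0.2996 0.051 ] dp [-0.2 -0.2 -1. ] n 1 t 21.1 F [-0.7 -0.1 -0.6] w 0.659 rv [0.    0.001 0.   ]
[[0.1, -0.2, 1.0, 0.0, 0.001, 0.0]]
```

>>> {"method": "move_arm", "body": {
  "plan": [
    [0,0,1,0,0,0],
    [0,0,0,0,0,0]
  ]
}}

```text
time: 21.3
tcp_pos: [0.4806, 0.2995, 0.0501]
tcp_rot: [0.112, 0.994, -0.0, 0.0]
force: [-1.2, -1.4, 2.5]
gripper_width: 0.657
```

>>> {"method": "move_arm", "body": {
  "plan": [
    [0,0,0,0,0,0],
    [0,0,0,0,0,0],
    [0,0,0,0,0,0],
    [0,0,0,0,0,0]
  ],
  "hand": 60
}}

```text
time: 21.7
tcp_pos: [0.4811, 0.2998, 0.0503]
tcp_rot: [0.112, 0.994, 0.0, 0.001]
force: [0.1, -0.3, 0.6]
gripper_width: 0.766
```

>>> {"method": "move_arm", "body": {
  "plan": [
    [0,0,-10,0,0,0],
    [0,0,-30,0,0,0],
    [0,0,-40,0,0,0],
    [0,0,-30,0,0,0],
    [0,-30,0,0,0,0]
  ]
}}

```text
time: 22.2
tcp_pos: [0.4749, 0.2721, 0.1661]
tcp_rot: [0.111, 0.994, 0.0, 0.001]
force: [0.7, -0.6, -0.1]
gripper_width: 0.765
```

>>> {"method": "move_arm", "body": {
  "plan": [
    [0,-45,0,0,0,0],
    [0,-45,0,0,0,0],
    [0,-30,0,0,0,0],
    [0,0,0,0,0,0],
    [0,0,0,0,0,0]
  ]
}}

```text
time: 22.7
tcp_pos: [0.448, 0.1505, 0.1714]
tcp_rot: [0.111, 0.994, 0.002, 0.004]
force: [1.0, 0.4, 0.1]
gripper_width: 0.762
```

```bash
python3 - <<'E'
import cv2,numpy as np
from h import *
print(env.get_obs()['tcp_pos'])
for n in ("scene","side"): cv2.imwrite(f"pics/{n}15.png",env.snapshot(n)[:,:,::-1])
a=cv2.imread("pics/scene15.png")[310:430,240:360];b=cv2.imread("pics/side15.png")[270:370,300:400]
f=lambda x:cv2.resize(x,(400,400),interpolation=cv2.INTER_CUBIC)
cv2.imwrite("pics/f15.png",np.hstack([f(a),f(b)]))
E
```

```text
[0.44804081 0.1505245  0.17142526]
```

View pics/f15.png

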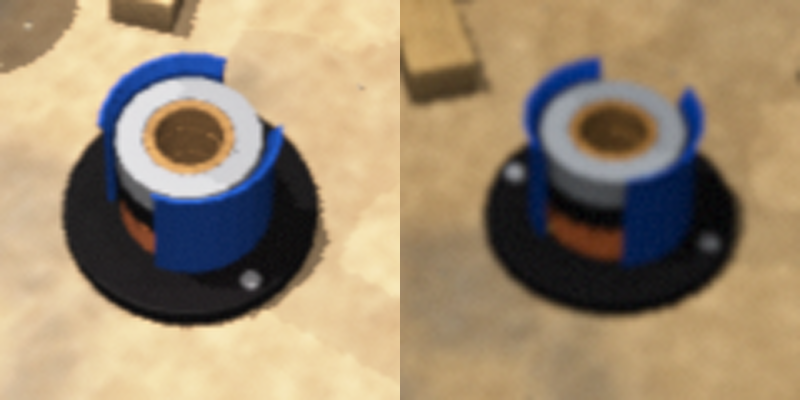

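View pics/scene15.png

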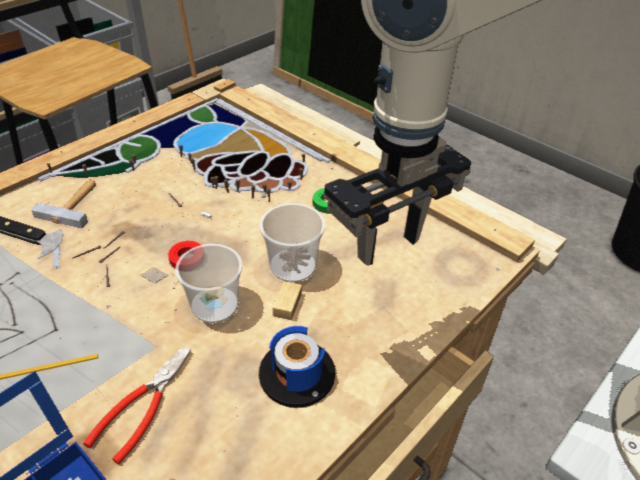

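The column reads copper, black, silver and sits flat inside the tube (scene (297,352)). The pots haven't moved from (292,242) and (210,283), and the gripper is clear.

```bash
python3 -c "
from rig import env
print(env.close_job())"
```

```text
the job is handed in; nothing more can be done
None
```

I loaded the three rolls into the blue tube in order, copper at the bottom, black in the middle and silver on top, and handed the job in at about 23 s of the 61 s allowed. No verdict was reported.

- **Final pictures:** The scene and side views show the three rolls lying flat on one another inside the tube. Both pots look to be where they started, the green and red look-alikes were not touched, and the gripper is clear.
- **Touchdown heights:** The rolls touched down at TCP heights of about 16.5, 34 and 50 mm. That matches the 16 mm roll thickness and a properly seated column.
- **Contact force:** The highest reading on setting a roll down was about 26 N, for copper; the silver roll touched at under 3 N.
- **Checks that disagreed:**
  - The tube's axis came out about 2 mm apart when measured from its base and from its rim. I used the rim and confirmed it with the wrist camera; none of the rolls caught on the way in.
  - One side-view reading of the held copper roll, partly hidden by a finger, was about 5–6 mm off, so I discarded it.

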